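Drive the stopper home in the bench press and keep the lever down

ROBOT

A 7-joint arm with a two-finger parallel gripper is mounted at the origin on a cart in front of the work surface, level with it; the furniture and walls round the work are solid. World frame = base frame: x ahead of the robot, y to its left, z up, the work surface at z = 0. Lengths are in m, angles in degrees, forces in N, time in s.
With the tool pointing down it reaches from about 0.425 to 0.875 m from the base axis. Payload 4.7 kg.
Tool frame: the origin (TCP) lies midway between the tips of the shut fingers; the grasp point (between the pads) lies arm.hold_point_z behind it (arm.hold_point_z is the distance from the TCP to the grasp point, in m); z points along the fingers, y is the direction in which the jaws open and shut (so a half turn about z gives the same grasp; the last joint's range is limited). The gripper opens to 85 mm and grips with 20 to 120 N. Pads are 22 mm wide; open, the fingers measure 114 mm over their backs; the gripper's body (76 mm by 85 mm) begins 54 mm behind the grasp point. The pads swing forward as they close: fully open they stand 13 mm farther back than shut.
Start: joints at [74.891, 18.392, -4.016, 83.108, 1.295, 78.541, -3.26], TCP at [0.178, -0.625, 0.231] pointing down, gripper open.
Joint ranges: [-163.93, 163.93], [-17.29, 119.83], [-79.2, 71.16], [3.27, 140.29], [-89.18, 269.18], [5.43, 117.66], [-154.24, 154.24]. Speed limits (degrees/s): [147.25, 147.25, 180, 180, 180, 180, 180].

INTERFACE

Orientations are given as a 3x3 rotation matrix whose columns are the frame's x, y, z axes.
In Python, from plant import monitor, viewer, job, arm gives the robot as it stands.
- The arm moves only by the shell command python3 -m pendant 'ROWS' [FORCE]. ROWS is a JSON object of lists of equal length, an entry for each row: "translation": the shift along the tool's x, y, z in mm, a list of three; "rotation": the turn, a rotation vector about the tool's x, y, z in rad, a list of three; "jaw": the opening, from 0 (shut) to 1 (fully open). In form: {"translation": [[tx, ty, tz], ...], "rotation": [[ax, ay, az], ...], "jaw": [jaw, ...]}. A call has 1 to 12 rows; each row shifts and turns the commanded pose from where the row before left it, along the tool's axes as they then stand; what a row does not reach is not made up. A row lasts 1/8 s, in which the tool goes at most 62.5 mm and 10.7 degrees, less where a joint would pass 70% of its speed; a pose out of reach is approached as far as the arm can. A call with a gripper value outside its range is refused whole. The fingers move at their own pace and stop on an object; FORCE is the grip in N (left out, the last holds). Time passes only in rows, so rows that do not move let the fingers close. It gives the time, the measured TCP pose, the force and the opening at its end, in the units of the state.
- monitor.get_obs(): the state, without advancing time (a new reading comes with each control period).
- viewer.camera(name): name is "scene" or "top" or "wrist"; returns (picture, depth): 420x560x3 uint8, blue, green, red; 420x560 float32, m along the optical axis (not along the pixel's ray), 0 where there is no reading.
- viewer.camera_params(name): a dict with "fx", "fy", "cx", "cy" (pixels), "R" (3x3) and "t" (3): a world point X has camera coordinates R X + t; the wrist camera has in their place "hand_eye" (4x4, takes a point from camera to tool coordinates, whose origin is the TCP and whose axes are the flange's). Camera axes: x right, y down, z forward; pixel columns grow to the right and rows downward; lengths in m; the calibration is good to about 2 mm. A picture is of the moment at which its call begins: read the wrist's pose just before it. camera_params takes no time and is no camera call.
- job.finish_job(): hands the job in, once; it reports no verdict.
Trained networks look in the newest picture that a camera, given by its name, has taken for a name from the list of things; names that differ only in an ending like _2 or _b are one class to them, and where a whole thing is asked for, a point or a joint stands for the part that bears it (a point fixed in the world has none). Each returns a list of dicts, best first, with "conf" (0 to 1); they miss things now and then, are a little off and sometimes report something else, mostly with a low value. They report only what shows in the picture. A call takes as long as a camera call.
- viewer.search_frame(camera, thing): "uv" ([column, row] in pixels, amid what is visible of it).
- viewer.spot_point(camera, thing): "uv" ([column, row] in pixels: a listed point, or the origin of a listed thing).
The state is a dict: "clock": time; "qpos": joint angles; "dq": joint speeds; "joint_efforts": joint torques, N m; "position": TCP position; "eef_rot": TCP orientation; "contact_force": force on the tool from outside, world axes, zero at the start; "moment": the same for the moment, N m; "width": finger opening in m.
Only numpy, scipy, OpenCV 4.12 (cv2) and the standard library are available. Lean on these libraries where they do the work, as an engineer would, in place of code of your own. Each camera call takes 0.05 s, during which the arm holds its last target.

TASK

One of the three small bottles still has its stopper standing proud: stand that bottle in the round seat of the bench press's sliding carriage, let go of it, and push the carriage fully home so that the bottle is under the ram. Then swing the press lever down to its stop so that the stopper is driven fully in, and keep it there, because the trapped air pushes the stopper back out if you let go: hold it down for at least three seconds and finish still holding the lever down. Leave the two finished bottles and the other things on the worktop where they are.

Things in the scene. Friction and masses are not known exactly. Their poses are not given: they have to be found in the camera images.
- bottle: the bottle to be closed: amber glass, paper band, body 48 mm diameter up to 77 mm, then a shoulder, and a straight neck 27 mm in diameter from 90 to 112 mm above its foot with a 30 mm lip at 113 to 118 mm; 140 to 240 g with its stopper. Origin: centre of its underside, z up. Its wooden stopper head (28 mm diameter, 14 mm high) stands 12 mm clear of the lip, so the top is 144 mm above the foot (132 mm when driven in). Pick it up by the neck from above, or by the body
- stopper (a joint): how far the bottle's stopper has been driven in: 0 standing proud (start), 0.012 m fully in. It resists with 5 N at first and 11 N at the end, and springs back out by itself at once when let go
- stopper_top (a point): centre of the top face of that stopper's head
- press: the grey bench press, fixed to the worktop. Origin on the worktop straight below the ram's axis; its x axis points to the back (to its column), y to its left, z up; its yaw varies. Bed plate from y = -70 to +240 mm and x = -68 to +68 mm (low, top at 14 mm, end blocks to 32 mm). The overhanging head occupies x = -26 to +132, y = -34 to +34, z = 205 to 265 mm, the column x = 82 to 128 mm behind it; the ram's 32 mm pressing face hangs at z = 190 mm when up and comes down 24.5 mm
- seat (a point): centre of the floor of the round seat in the carriage (moves with the carriage): a blind round hole 52 mm in diameter, 12 mm deep with a small chamfer, floor 34 mm above the worktop, in a block 88 x 88 mm whose top is at 46 mm
- under_ram (a point): the point where the seat's floor centre is when the carriage is fully home, straight below the ram
- carriage (a joint): carriage position: 0 at the loading end (left, the press's +y), 0.130 m fully home under the ram; it slides along the press's -y axis against 1 to 2 N of friction and stays where it is left. Starts at 0 to 0.025 m
- carriage_knob (a point): middle of the carriage's upright knob, a black cylinder 18 mm in diameter, from 50 to 82 mm above the worktop (this point at 68 mm), 88 mm from the seat's centre on the press's +y side; push it or pinch it from above to move the carriage
- lever (a joint): press lever angle: 0 raised (30 degrees above level), 0.70 rad down on its stop (10 degrees below level). Sprung upwards; pushing it down takes about 3 N at the grip near the top and 10 N at the bottom, and the ram follows at 35 mm per rad. The ram first touches the stopper at about 0.34 rad
- lever_pivot (a point): the lever's hinge, 235 mm above the worktop, 52 mm from the ram's axis on the press's -y side; the hinge axis is the press's x axis
- lever_grip (a point): middle of the lever's black round grip (24 mm diameter, 82 mm long, lying along the lever), 130 mm from the hinge; the lever points to the press's -y side and swings down in the press's y-z plane
- done_0: a finished bottle of the same shape, its stopper fully in (132 mm tall overall); origin at the centre of its underside
- done_1: the other finished bottle, the same
- jigger: two-ended brass measure, 47 mm wide, 100 mm tall; origin at the centre of its underside; a bystander
- matchbox: matchbox, 37 x 56 x 16 mm, lying flat; a bystander
- ram: the press's vertical steel ram with its white pressing pad; origin at the centre of the pad's lower face

How it is judged:
By the outcome, as a careful person would: the job done as asked, in the order asked, and still so for the second after the job is handed in, while the arm keeps its last pose, push and grip.
It also fails if it takes over 72 s, if anything falls off the work surface, if the arm or the gripper's body presses on something with over 40 N, if the wrist force passes 120 N, or if a joint passes its speed limit or range.

## Working session

There is one attempt and no reset: what is moved stays moved. The work goes in short steps, Python scripts to look and compute and a shell command to move; the robot and the scene stay as the last step left them, time stands still between calls to the robot, and variables do not carry over. Pictures are saved under pics/ and viewed, and the job is handed in when it is done.

```bash
ls; mkdir -p pics
python3 - <<'E'
from plant import monitor, viewer, job, arm
import cv2, numpy as np
o=monitor.get_obs()
for k,v in o.items(): print(k,np.round(v,3).tolist())
print(arm.hold_point_z)
for c in ("scene","top","wrist"):
    p,d=viewer.camera(c); cv2.imwrite(f"pics/{c}0.png",p); np.save(f"pics/{c}0.npy",d)
    print(c,{k:np.round(v,3).tolist() for k,v in viewer.camera_params(c).items()})
E
```

```text
pics
clock 0.0
qpos [74.891, 18.44, -4.015, 83.177, 1.296, 78.539, -3.259]
dq [-0.004, -0.038, 0.002, 0.019, -0.021, 0.031, 0.086]
joint_efforts [0.0, -49.358, -0.382, -31.434, 0.013, 0.011, -0.0]
position [0.178, -0.625, 0.23]
eef_rot [[0.962, 0.274, -0.001], [0.274, -0.962, 0.002], [-0.0, -0.002, -1.0]]
contact_force [0.889, 0.284, 0.207]
moment [-0.06, -0.004, 0.021]
width 0.085
0.0187
scene {'fx': 454.658, 'fy': 454.658, 'cx': 285.981, 'cy': 213.133, 'R': [[-0.489, -0.872, -0.015], [-0.436, 0.259, -0.862], [0.756, -0.414, -0.507]], 't': [0.272, 0.343, 1.201]}
top {'fx': 532.181, 'fy': 532.181, 'cx': 281.754, 'cy': 203.413, 'R': [[0.008, -1.0, -0.003], [-0.978, -0.007, -0.207], [0.206, 0.005, -0.978]], 't': [0.038, 0.527, 1.533]}
wrist {'fx': 336.895, 'fy': 336.895, 'cx': 276.755, 'cy': 211.619, 'hand_eye': [[0.001, -0.951, -0.308, 0.079], [1.0, 0.001, -0.001, 0.001], [0.001, -0.308, 0.951, -0.142], [0.0, 0.0, 0.0, 1.0]]}
```

View pics/scene0.png

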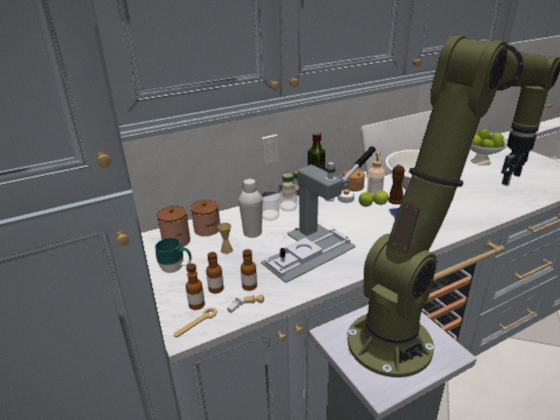

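View pics/top0.png

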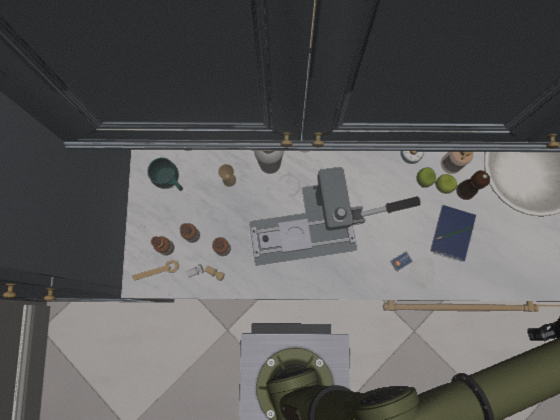

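```bash
cat > h.py <<'E'
from plant import monitor, viewer, job, arm
import cv2, numpy as np
def cam(c,o=None):
    """returns K, Rwc (cam->world), centre"""
    P=viewer.camera_params(c); K=np.array([[P['fx'],0,P['cx']],[0,P['fy'],P['cy']],[0,0,1.]])
    if 'hand_eye' in P:
        o=o or monitor.get_obs(); H=np.array(P['hand_eye']); R=np.array(o['eef_rot'])
        return K,R@H[:3,:3],R@H[:3,3]+np.array(o['position'])
    R=np.array(P['R']); return K,R.T,-R.T@np.array(P['t'])
def ray(c,uv,o=None):
    K,R,C=cam(c,o); d=R@np.linalg.inv(K)@np.array([uv[0],uv[1],1.]); return C,d
def onz(c,uv,z,o=None):
    C,d=ray(c,uv,o); return C+d*(z-C[2])/d[2]
def tri(rays):
    A=np.zeros((3,3));b=np.zeros(3)
    for C,d in rays:
        d=d/np.linalg.norm(d);M=np.eye(3)-np.outer(d,d);A+=M;b+=M@C
    X=np.linalg.solve(A,b)
    return X,[float(np.linalg.norm(np.cross(X-C,d/np.linalg.norm(d)))) for C,d in rays]
def proj(c,X,o=None):
    K,R,C=cam(c,o); p=K@(R.T@(np.array(X)-C)); return p[:2]/p[2]
def cloud(c,d,o=None):
    K,R,C=cam(c,o); v,u=np.mgrid[:d.shape[0],:d.shape[1]]
    p=np.stack([(u-K[0,2])/K[0,0]*d,(v-K[1,2])/K[1,1]*d,d],-1)@R.T+C
    p[d<=0]=np.nan; return p
E
python3 - <<'E'
from h import *
pts=['bottle','stopper_top','seat','under_ram','carriage_knob','lever_pivot','lever_grip','press','done_0','done_1','jigger','matchbox','ram']
R={}
for c in ('scene','top'):
    for n in pts:
        r=viewer.spot_point(c,n); R[c,n]=r
        print(c,n,[(np.round(x['uv'],1).tolist(),round(x['conf'],2)) for x in r[:3]])
for n in pts:
    if R['scene',n] and R['top',n]:
        X,e=tri([ray(c,R[c,n][0]['uv']) for c in('scene','top')]); print(n,np.round(X,4),np.round(e,4))
E
```

```text
scene bottle [([197.3, 301.9], 0.84)]
scene stopper_top [([305.0, 250.7], 0.6), ([188.3, 263.9], 0.48)]
scene seat [([306.3, 250.2], 0.84)]
scene under_ram [([325.4, 240.2], 0.82)]
scene carriage_knob [([282.5, 249.3], 0.92)]
scene lever_pivot [([340.8, 181.4], 0.88)]
scene lever_grip [([365.3, 155.3], 0.76), ([324.6, 248.9], 0.23), ([304.8, 247.5], 0.22)]
scene press [([329.1, 247.7], 0.77), ([277.7, 250.1], 0.7)]
scene done_0 [([244.3, 284.9], 0.87), ([216.2, 286.5], 0.64), ([325.4, 239.4], 0.53)]
scene done_1 [([244.3, 284.9], 0.87), ([216.2, 286.5], 0.64), ([325.4, 239.4], 0.53)]
scene jigger [([227.8, 250.4], 0.64)]
scene matchbox []
scene ram []
top bottle [([153.6, 240.0], 0.72), ([165.3, 245.0], 0.52)]
top stopper_top [([155.2, 242.1], 0.49)]
top seat [([295.1, 233.2], 0.56)]
top under_ram [([333.0, 232.6], 0.87)]
top carriage_knob [([263.9, 239.3], 0.93)]
top lever_pivot [([357.9, 211.4], 0.82)]
top lever_grip [([402.8, 203.7], 0.78)]
top press [([331.7, 234.9], 0.9)]
top done_0 [([190.9, 236.1], 0.74), ([224.6, 247.1], 0.62)]
top done_1 [([190.9, 236.1], 0.74), ([224.6, 247.1], 0.62)]
top jigger [([231.4, 176.9], 0.52), ([358.0, 213.8], 0.48), ([262.7, 240.6], 0.45)]
top matchbox [([402.9, 262.6], 0.69)]
top ram [([338.4, 219.2], 0.48), ([355.6, 212.8], 0.24)]
bottle [0.4081 0.4069 0.0172] [0.0226 0.0226]
stopper_top [0.2801 0.2492 0.274 ] [0.1427 0.1427]
seat [ 0.437  -0.0038  0.0333] [0.0061 0.0061]
under_ram [ 0.4485 -0.1053  0.0307] [0.0086 0.0086]
carriage_knob [0.414  0.092  0.0842] [0.0005 0.0005]
lever_pivot [ 0.468  -0.1604  0.2349] [0.0011 0.0011]
lever_grip [ 0.476  -0.263   0.3021] [0. 0.]
press [ 0.442  -0.1093  0.0022] [0.002 0.002]
done_0 [0.406  0.2763 0.0335] [0.0422 0.0422]
done_1 [0.406  0.2763 0.0335] [0.0422 0.0422]
jigger [ 0.6231  0.1992 -0.0083] [0.0018 0.0018]
```

Run:
```python
from h import *
s=cv2.imread('pics/scene0.png');t=cv2.imread('pics/top0.png')
a=cv2.resize(s[220:330,160:360],None,fx=4,fy=4,interpolation=2)
b=cv2.resize(t[160:285,130:430],(800,333),interpolation=2)
cv2.imwrite('pics/sc.png',a);cv2.imwrite('pics/tc.png',b)
for c in('scene','top'):
    p=cloud(c,np.load(f'pics/{c}0.npy'))
    # tall points
    if c=='top':
        for (u,v) in [(156,241),(187,229),(219,243),(163,247),(191,233),(222,246)]: print(c,u,v,np.round(p[v,u],4))
    else:
        for (u,v) in [(192,268),(212,257),(248,254)]: print(c,u,v,np.round(p[v,u],4))
    # blobs with z between .12,.15 in bottle region
    m=(p[...,2]>0.11)&(p[...,2]<0.16)&(p[...,1]>0.1)&(p[...,1]<0.6)&(p[...,0]<0.55)&(p[...,0]>.3)
    n,l,st,ce=cv2.connectedComponentsWithStats(m.astype(np.uint8))
    for i in range(1,n):
        if st[i,4]>5: q=p[l==i]; print(c,ce[i].round(),st[i,4],'mean',q.mean(0).round(4),'zmax',q[:,2].max().round(4), 'mid',((q.max(0)+q.min(0))/2).round(4))
```

```text
scene 192 268 [0.3885 0.3907 0.1427]
scene 212 257 [0.4302 0.3172 0.127 ]
scene 248 254 [0.3906 0.2196 0.1268]
scene [246. 254.] 90 mean [0.3952 0.2228 0.1242] zmax 0.1333 mid [0.399  0.2206 0.1222]
scene [211. 257.] 90 mean [0.4356 0.3174 0.1239] zmax 0.1348 mid [0.439  0.3165 0.1227]
scene [191. 271.] 130 mean [0.3961 0.3933 0.1294] zmax 0.1443 mid [0.399  0.3926 0.1274]
top 156 241 [0.3989 0.3895 0.1437]
top 187 229 [0.435  0.3069 0.1327]
top 219 243 [0.3967 0.2163 0.1283]
top 163 247 [0.3893 0.3819 0.0878]
top 191 233 [0.43   0.3026 0.0912]
top 222 246 [0.3899 0.2091 0.1158]
top [109. 233.] 509 mean [0.4223 0.5232 0.1352] zmax 0.1597 mid [0.4248 0.5233 0.1349]
top [185. 228.] 89 mean [0.437  0.314  0.1291] zmax 0.1408 mid [0.4378 0.3148 0.127 ]
top [157. 242.] 108 mean [0.3979 0.3894 0.1372] zmax 0.1507 mid [0.3997 0.3911 0.1307]
top [218. 243.] 91 mean [0.3969 0.2196 0.1291] zmax 0.1391 mid [0.3975 0.2205 0.1265]
```

View pics/sc.png

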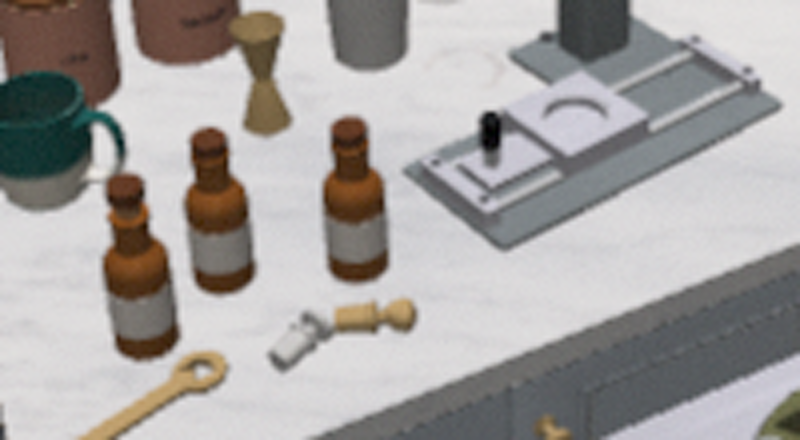

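View pics/tc.png

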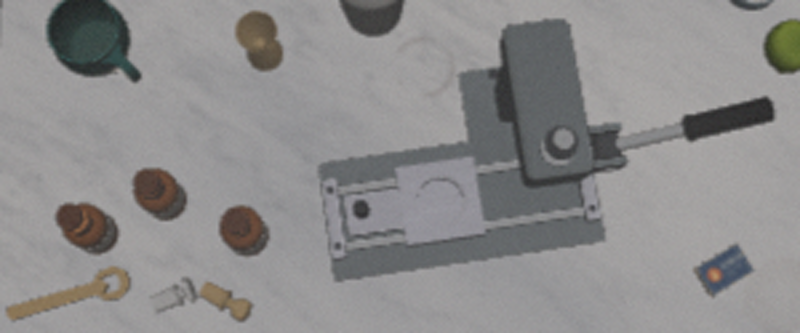

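Run:
```python
from h import *
p=cloud('top',np.load('pics/top0.npy')); s=cloud('scene',np.load('pics/scene0.npy'))
for c,q in(('top',p),('scene',s)):
  for z0,z1 in((.1,.2),(.2,.35),(.35,.6),(.6,.9)):
    m=(q[...,2]>z0)&(q[...,2]<z1)&(q[...,0]>.25)&(q[...,0]<.6)&(q[...,1]>.2)&(q[...,1]<0.9)&(q[...,1]>.44)
    if m.sum(): print(c,z0,'left wall min y',np.percentile(q[m][:,1],[1,10,50]).round(3),m.sum())
    m=(q[...,2]>z0)&(q[...,2]<z1)&(q[...,0]>.55)&(abs(q[...,1])<.45)
    if m.sum(): print(c,z0,'back min x',np.percentile(q[m][:,0],[1,10,50]).round(3),m.sum())
# block top: z~.046 plane
for c,q in(('top',p),('scene',s)):
  m=(abs(q[...,2]-.046)<.005)&(q[...,0]>.3)&(q[...,0]<.58)&(abs(q[...,1]-0)<.12)
  n,l,st,ce=cv2.connectedComponentsWithStats(m.astype(np.uint8))
  i=1+np.argmax(st[1:,4]); x=q[l==i]; print(c,st[i],cv2.minAreaRect(x[:,:2].astype(np.float32)),x.mean(0))
  # press head top z .265
  m=(abs(q[...,2]-.263)<.008)&(q[...,0]>.35)&(q[...,0]<.7)&(abs(q[...,1]+.1)<.15)
  n,l,st,ce=cv2.connectedComponentsWithStats(m.astype(np.uint8))
  i=1+np.argmax(st[1:,4]); x=q[l==i]; print(c,'head',st[i],cv2.minAreaRect(x[:,:2].astype(np.float32)),x.mean(0))
  m=(abs(q[...,2]-.014)<.005)&(q[...,0]>.3)&(q[...,0]<.58)&(abs(q[...,1]+.05)<.25)
  n,l,st,ce=cv2.connectedComponentsWithStats(m.astype(np.uint8))
  i=1+np.argmax(st[1:,4]); x=q[l==i]; print(c,'bed',st[i],cv2.minAreaRect(x[:,:2].astype(np.float32)))
```

```text
top 0.1 left wall min y [0.521 0.522 0.523] 1559
top 0.1 back min x [0.556 0.626 0.638] 392
top 0.2 left wall min y [0.521 0.522 0.523] 2925
top 0.2 back min x [0.55  0.552 0.564] 291
top 0.35 left wall min y [0.448 0.517 0.523] 8375
top 0.35 back min x [0.558 0.561 0.568] 11717
top 0.6 left wall min y [0.442 0.46  0.522] 8342
top 0.6 back min x [0.567 0.569 0.58 ] 38438
scene 0.1 left wall min y [0.528 0.564 0.709] 5558
scene 0.1 back min x [0.563 0.667 0.879] 6134
scene 0.2 left wall min y [0.528 0.559 0.687] 8733
scene 0.2 back min x [0.567 0.875 0.881] 8499
scene 0.35 left wall min y [0.448 0.538 0.648] 16103
scene 0.35 back min x [0.558 0.564 0.571] 12321
scene 0.6 left wall min y [0.444 0.525 0.603] 17064
scene 0.6 back min x [0.567 0.571 0.581] 20458
top [278 219  34  33 523] ((0.4332304298877716, 0.003565669059753418), (0.08851765096187592, 0.08783414959907532), 8.667940139770508) [0.4332074  0.00396579 0.04551759]
top head [ 318  167   34   61 1369] ((0.5026677250862122, -0.09692355990409851), (0.15843719244003296, 0.0683814212679863), 8.580137252807617) [ 0.50493356 -0.09509481  0.2631604 ]
top bed [254 240 103  26 828] ((0.38809412717819214, -0.028279855847358704), (0.03671479970216751, 0.30814772844314575), 9.036239624023438)
scene [285 238  37  22 319] ((0.43600666522979736, 0.003345739096403122), (0.09330607205629349, 0.09229395538568497), 9.350272178649902) [0.43363013 0.00411308 0.04442343]
scene head [297 165  45  22 456] ((0.5042544007301331, -0.09434638917446136), (0.15885454416275024, 0.07040145993232727), 7.019676685333252) [ 0.49561152 -0.08977241  0.26248799]
scene bed [260 242  95  40 687] ((0.43205615878105164, -0.020498499274253845), (0.13451096415519714, 0.31191736459732056), 6.7216057777404785)
```

Run:
```python
from h import *
for c in('top','scene'):
  q=cloud(c,np.load(f'pics/{c}0.npy')).reshape(-1,3)
  m=(q[:,2]>.3)&(q[:,1]>.43)&(q[:,1]<.51)&(q[:,0]>.0)&(q[:,0]<.7)
  x=q[m]; print(c,len(x)); 
  if len(x): print(np.percentile(x,[0,5,50,95,100],axis=0).round(3))
  m=(q[:,0]>.54)&(q[:,0]<.6)&(q[:,2]>.27)&(abs(q[:,1])<.5); x=q[m]
  for y0 in np.arange(-.4,.5,.1):
    y=x[(x[:,1]>y0)&(x[:,1]<y0+.1)]
    if len(y): print(round(y0,1),len(y),'zmin',np.percentile(y[:,2],[0,2,50]).round(3),'xmin',np.percentile(y[:,0],[0,5]).round(3))
```

```text
top 3659
[[0.557 0.43  0.472]
 [0.563 0.433 0.496]
 [0.568 0.463 0.715]
 [0.569 0.504 0.88 ]
 [0.572 0.51  0.932]]
-0.4 6599 zmin [0.473 0.488 0.766] xmin [0.557 0.567]
-0.3 9439 zmin [0.473 0.493 0.851] xmin [0.557 0.568]
-0.2 9384 zmin [0.27  0.493 0.85 ] xmin [0.547 0.568]
-0.1 9218 zmin [0.27  0.493 0.865] xmin [0.541 0.567]
-0.0 9363 zmin [0.471 0.492 0.865] xmin [0.541 0.567]
0.1 9246 zmin [0.47  0.494 0.848] xmin [0.557 0.568]
0.2 9230 zmin [0.477 0.493 0.847] xmin [0.557 0.568]
0.3 9122 zmin [0.475 0.493 0.845] xmin [0.557 0.568]
0.4 6233 zmin [0.472 0.489 0.759] xmin [0.557 0.566]
scene 3098
[[0.556 0.43  0.472]
 [0.565 0.433 0.493]
 [0.57  0.456 0.66 ]
 [0.574 0.479 0.796]
 [0.582 0.483 0.81 ]]
-0.4 2297 zmin [0.474 0.482 0.626] xmin [0.557 0.565]
-0.3 2547 zmin [0.474 0.482 0.629] xmin [0.555 0.565]
-0.2 2867 zmin [0.475 0.482 0.634] xmin [0.556 0.565]
-0.1 3119 zmin [0.474 0.482 0.636] xmin [0.54  0.563]
-0.0 3699 zmin [0.474 0.482 0.645] xmin [0.541 0.563]
0.1 4070 zmin [0.474 0.482 0.644] xmin [0.554 0.565]
0.2 4591 zmin [0.473 0.482 0.649] xmin [0.554 0.566]
0.3 5237 zmin [0.473 0.483 0.653] xmin [0.556 0.566]
0.4 4716 zmin [0.472 0.482 0.657] xmin [0.556 0.565]
```

```bash
python3 -m pendant '{"translation":[[0,0,-16],[0,0,-16],[0,0,-16],[0,0,-16],[0,0,-16],[0,0,-16],[0,0,-16],[0,0,-18]],"rotation":[[0,0,-0.18],[0,0,-0.18],[0,0,-0.18],[0,0,-0.18],[0,0,-0.18],[0,0,-0.18],[0,0,-0.18],[0,0,-0.185]],"jaw":[1,1,1,1,1,1,1,1]}' 30
python3 - <<'E'
from h import *
o=monitor.get_obs(); R=np.array(o['eef_rot']); p=np.array(o['position']); print(np.round(R,3).tolist(),np.round(o['qpos'],1))
prev=p
for w in [(.35,-.4,.36),(.42,-.2,.36),(.44,0,.36),(.43,.2,.36),(.398,.385,.30)]:
    w=np.array(w); print(np.round(R.T@(w-prev)*1000,1)); prev=w
E
```

```text
clock: 2.45
position: [0.1782, -0.625, 0.3617]
eef_rot: [[-0.157, 0.988, -0.0], [0.988, 0.157, 0.0], [0.0, -0.0, -1.0]]
contact_force: [0.0, -0.2, -0.4]
width: 0.0854
[[-0.157, 0.988, -0.0], [0.988, 0.157, 0.0], [0.0, -0.0, -1.0]] [ 82.2  17.7 -14.2  69.7   4.3  93.1  77.9]
[195.2 205.1   1.8]
[186.5 100.6   0. ]
[194.4  51.2   0. ]
[199.1  21.6   0. ]
[187.7  -2.5  60. ]
```

```bash
python3 -m pendant '{"translation":[[39,41,0],[39,41,0],[39,41,0],[39,41,0],[39,41,0],[46,25,0],[47,25,0],[47,25,0],[47,25,0]],"rotation":[[0,0,0],[0,0,0],[0,0,0],[0,0,0],[0,0,0],[0,0,0],[0,0,0],[0,0,0],[0,0,0]],"jaw":[1,1,1,1,1,1,1,1,1]}'
python3 - <<'E'
from h import *
o=monitor.get_obs(); R=np.array(o['eef_rot']); p=np.array(o['position']); print(np.round(R,3).tolist(),np.round(o['qpos'],1))
prev=p
for w in [(.44,0,.36),(.43,.2,.36),(.398,.385,.27)]:
    w=np.array(w); print(np.round(R.T@(w-prev)*1000,1)); prev=w
E
```

```text
clock: 3.58
position: [0.4223, -0.1995, 0.3616]
eef_rot: [[-0.151, 0.988, 0.001], [0.988, 0.151, -0.001], [-0.001, 0.0, -1.0]]
contact_force: [0.5, -0.5, 0.5]
width: 0.0853
[[-0.151, 0.988, 0.001], [0.988, 0.151, -0.001], [-0.001, 0.0, -1.0]] [ 59.9  -5.6 -34.5  94.   -3.1  90.6  34.2]
[194.5  47.7   1.4]
[199.2  20.4  -0.2]
[187.8  -3.6  89.8]
```

```bash
python3 -m pendant '{"translation":[[48,12,0],[48,12,0],[49,12,0],[49,12,0],[40,4,0],[30,3,0],[0,0,0]],"rotation":[[0,0,0],[0,0,0],[0,0,0],[0,0,0],[0,0,0],[0,0,0],[0,0,0]],"jaw":[1,1,1,1,1,1,1]}'
python3 - <<'E'
from h import *
o=monitor.get_obs(); R=np.array(o['eef_rot']); p=np.array(o['position']); print(np.round(p,4),np.round(R,3).tolist(),np.round(o['qpos'],1))
im,d=viewer.camera('wrist'); cv2.imwrite('pics/w1.png',im); np.save('pics/w1.npy',d)
import json; json.dump({k:np.array(v).tolist() for k,v in o.items()},open('pics/w1.json','w'))
for n in ('seat','carriage_knob'):
    r=viewer.spot_point('wrist',n); print(n,r[:2])
    if r: print(onz('wrist',r[0]['uv'],.034 if n=='seat' else .068,o))
q=cloud('wrist',d,o)
m=(abs(q[...,2]-.046)<.005)&(q[...,0]>.3)&(q[...,0]<.58)&(abs(q[...,1]-0)<.12)
n,l,st,ce=cv2.connectedComponentsWithStats(m.astype(np.uint8))
i=1+np.argmax(st[1:,4]); x=q[l==i]; print(st[i],cv2.minAreaRect(x[:,:2].astype(np.float32)),x.mean(0))
prev=p
for w in [(.43,.2,.36),(.398,.385,.27)]:
    w=np.array(w); print(np.round(R.T@(w-prev)*1000,1)); prev=w
E
```

```text
clock: 4.45
position: [0.436, 0.0708, 0.3617]
eef_rot: [[-0.157, 0.988, 0.001], [0.988, 0.157, -0.001], [-0.001, 0.001, -1.0]]
contact_force: [-0.7, 0.2, -0.1]
width: 0.0855
[0.436  0.0708 0.3617] [[-0.157, 0.988, 0.001], [0.988, 0.157, -0.001], [-0.001, 0.001, -1.0]] [ 49.7 -12.5 -51.8  96.3  -9.7  91.5   7.4]
seat [{'uv': [267.0, 208.1], 'conf': 0.75}]
[0.43327149 0.00078115 0.034     ]
carriage_knob [{'uv': [268.5, 153.5], 'conf': 0.86}, {'uv': [267.5, 265.5], 'conf': 0.64}]
[0.42356947 0.084582   0.068     ]
[ 237  180   64   59 2680] ((0.4359421133995056, 0.0018852949142456055), (0.08797392249107361, 0.08780708909034729), 9.028546333312988) [0.43561942 0.00348347 0.0452003 ]
[128.6  14.4   1.5]
[187.9  -2.7  89.7]
```

View pics/w1.png

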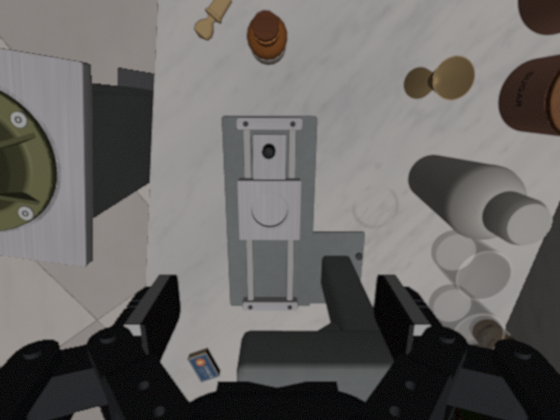

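```bash
python3 -m pendant '{"translation":[[45,8,0],[45,8,0],[45,8,0],[45,0,0],[45,-2,0],[45,-2,0],[40,-2,0]],"rotation":[[0,0,0],[0,0,0],[0,0,0],[0,0,0],[0,0,0],[0,0,0],[0,0,0]],"jaw":[1,1,1,1,1,1,1]}'
python3 - <<'E'
from h import *
o=monitor.get_obs(); R=np.array(o['eef_rot']); p=np.array(o['position']); print(np.round(p,4),np.round(R,3).tolist(),np.round(o['qpos'],1))
E
```

```text
clock: 5.48
position: [0.4085, 0.377, 0.3602]
eef_rot: [[-0.148, 0.989, -0.002], [0.989, 0.148, -0.0], [-0.0, -0.002, -1.0]]
contact_force: [0.4, -0.7, 0.3]
width: 0.0854
[0.4085 0.377  0.3602] [[-0.148, 0.989, -0.002], [0.989, 0.148, -0.0], [-0.0, -0.002, -1.0]] [ 15.3  17.  -74.7  82.4  16.3  93.  -49.3]
```

```bash
cat > look.py <<'E'
from h import *
import sys,json
def look(name,things=('bottle','stopper_top')):
    o=monitor.get_obs(); im,d=viewer.camera('wrist'); cv2.imwrite(f'pics/{name}.png',im); np.save(f'pics/{name}.npy',d)
    json.dump({k:np.array(v).tolist() for k,v in o.items()},open(f'pics/{name}.json','w'))
    out={}
    for n in things:
        r=viewer.spot_point('wrist',n); out[n]=r; print(n,[(np.round(x['uv'],1).tolist(),round(x['conf'],2)) for x in r[:3]])
    return o,im,d,out
E
python3 - <<'E'
from look import *
look('w2')
E
python3 -m pendant '{"translation":[[10,-6,50],[0,-5,50],[0,0,0]],"rotation":[[0,0,0],[0,0,0],[0,0,0]],"jaw":[1,1,1]}'
python3 - <<'E'
from look import *
o,im,d,r=look('w3'); o2=json.load(open('pics/w2.json')); print(np.round(o['qpos'],1))
for n,oo in(('w2',o2),('w3',o)):
    q=cloud('wrist',np.load(f'pics/{n}.npy'),oo)
    for lo,hi in((.136,.15),(.11,.12),(.05,.075)):
        m=(q[...,2]>lo)&(q[...,2]<hi)&(abs(q[...,0]-.4)<.05)&(abs(q[...,1]-.39)<.045)
        x=q[m]; 
        if len(x): print(n,lo,len(x),x.mean(0).round(4),((x.max(0)+x.min(0))/2).round(4),cv2.minEnclosingCircle(x[:,:2].astype(np.float32)))
E
```

```text
bottle [([277.0, 144.7], 0.78)]
stopper_top [([273.3, 168.2], 0.75), ([276.2, 144.7], 0.72)]
clock: 6.0
position: [0.3952, 0.381, 0.258]
eef_rot: [[-0.148, 0.989, -0.004], [0.989, 0.148, -0.006], [-0.006, -0.005, -1.0]]
contact_force: [-0.3, 0.0, 0.1]
width: 0.0851
bottle [([287.9, 161.4], 0.66), ([264.8, 289.4], 0.17)]
stopper_top [([284.8, 196.4], 0.93)]
[ 15.   18.2 -73.7  93.3  17.6  82.3 -51.9]
w2 0.136 513 [0.4021 0.3913 0.1431] [0.4021 0.391  0.1409] ((0.4019615352153778, 0.3907542824745178), 0.013892220333218575)
w2 0.11 86 [0.4013 0.4007 0.1172] [0.4022 0.3982 0.1169] ((0.40224605798721313, 0.39305537939071655), 0.014605204574763775)
w2 0.05 86 [0.401  0.4092 0.0635] [0.4019 0.4025 0.0625] ((0.40194764733314514, 0.3933406472206116), 0.023856768384575844)
w3 0.136 938 [0.402  0.3917 0.1431] [0.4022 0.3908 0.1408] ((0.4022039771080017, 0.39083775877952576), 0.013893309980630875)
w3 0.11 197 [0.3999 0.3999 0.1171] [0.4022 0.3963 0.1163] ((0.4022167921066284, 0.39107662439346313), 0.014821565710008144)
w3 0.05 190 [0.3973 0.409  0.0636] [0.4009 0.4011 0.0625] ((0.40085798501968384, 0.394835889339447), 0.02393166720867157)
```

View pics/w3.png

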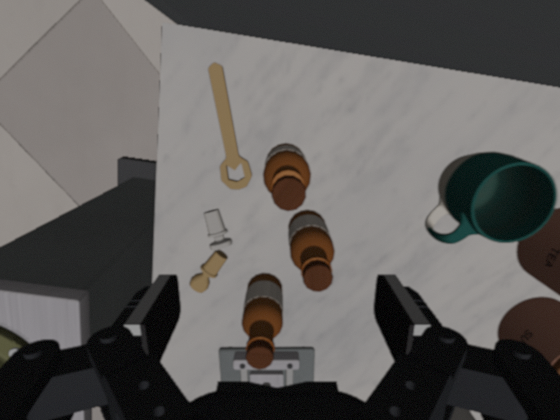

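```bash
python3 -m pendant '{"translation":[[5,4,20],[5,4,30],[0,0,40],[0,0,40],[0,0,20],[0,0,12],[0,0,0]],"rotation":[[0,0,0],[0,0,0],[0,0,0],[0,0,0],[0,0,0],[0,0,0],[0,0,0]],"jaw":[1,1,1,1,1,1,1]}' 40
python3 - <<'E'
from look import *
o=monitor.get_obs();print(np.round(o['position'],4),np.round(o['eef_rot'],3).tolist(),np.round(o['contact_force'],1),np.round(o['qpos'],1))
s,_=viewer.camera('scene'); cv2.imwrite('pics/s4.png',cv2.resize(s[150:350,100:360],None,fx=3,fy=3))
E
```

```text
clock: 7.02
position: [0.4013, 0.3967, 0.0994]
eef_rot: [[-0.152, 0.988, -0.0], [0.988, 0.152, 0.0], [0.0, -0.0, -1.0]]
contact_force: [0.3, -0.5, 0.0]
width: 0.0856
[0.4013 0.3967 0.0994] [[-0.152, 0.988, -0.0], [0.988, 0.152, 0.0], [0.0, -0.0, -1.0]] [ 0.3 -0.5  0. ] [  5.9  28.2 -65.6 102.8  27.8  67.3 -59.7]
```

View pics/s4.png

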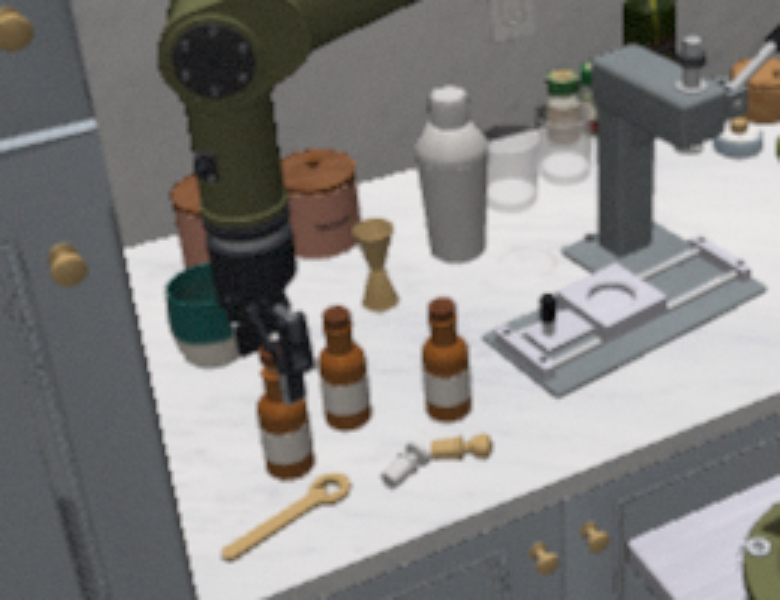

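```bash
python3 -m pendant '{"translation":[[-6,0,3],[0,0,0],[0,0,0],[0,0,0],[0,0,0],[0,0,0],[0,0,0],[0,0,0]],"rotation":[[0,0,0],[0,0,0],[0,0,0],[0,0,0],[0,0,0],[0,0,0],[0,0,0],[0,0,0]],"jaw":[1,1,0,0,0,0,0,0]}' 40
python3 - <<'E'
from look import *
o=monitor.get_obs();print(np.round(o['position'],4),np.round(o['eef_rot'],3).tolist(),np.round(o['contact_force'],1),o['width'])
s,_=viewer.camera('scene'); cv2.imwrite('pics/s5.png',cv2.resize(s[210:330,150:310],None,fx=5,fy=5))
E
```

```text
clock: 8.07
position: [0.4021, 0.3907, 0.0965]
eef_rot: [[-0.152, 0.988, 0.0], [0.988, 0.152, 0.0], [0.0, 0.0, -1.0]]
contact_force: [-0.3, -1.4, 3.5]
width: 0.0275
[0.4021 0.3907 0.0965] [[-0.152, 0.988, 0.0], [0.988, 0.152, 0.0], [0.0, 0.0, -1.0]] [-0.3 -1.4  3.5] 0.02747398174059499
```

View pics/s5.png

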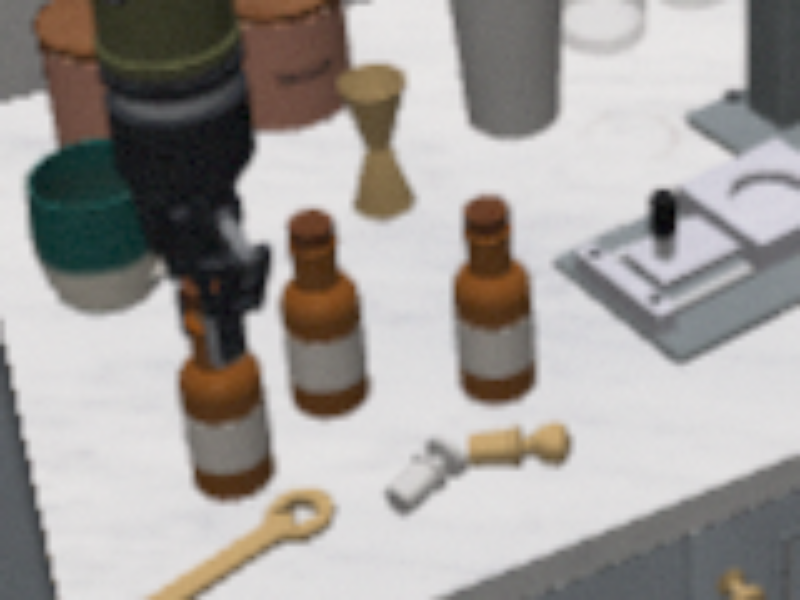

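```bash
python3 -m pendant '{"translation":[[0,0,-10],[0,0,-30],[0,0,-40],[0,0,-45],[0,0,-40],[0,0,0]],"rotation":[[0,0,0],[0,0,0],[0,0,0],[0,0,0],[0,0,0],[0,0,0]],"jaw":[0,0,0,0,0,0]}' 40
python3 - <<'E'
from look import *
o=monitor.get_obs();print(np.round(o['position'],4),np.round(o['eef_rot'],3).tolist(),np.round(o['contact_force'],1),o['width'],np.round(o['qpos'],1))
im,d=viewer.camera('wrist'); cv2.imwrite('pics/w6.png',im)
s,_=viewer.camera('scene'); cv2.imwrite('pics/s6.png',s[100:340,120:420])
E
```

```text
clock: 8.88
position: [0.4025, 0.3921, 0.2642]
eef_rot: [[-0.152, 0.988, 0.004], [0.988, 0.152, 0.003], [0.003, 0.004, -1.0]]
contact_force: [-0.1, 0.2, -3.5]
width: 0.0273
[0.4025 0.3921 0.2642] [[-0.152, 0.988, 0.004], [0.988, 0.152, 0.003], [0.003, 0.004, -1.0]] [-0.1  0.2 -3.5] 0.027252326687766615 [ 13.1  19.3 -72.9  91.6  18.7  82.6 -52.6]
```

View pics/w6.png

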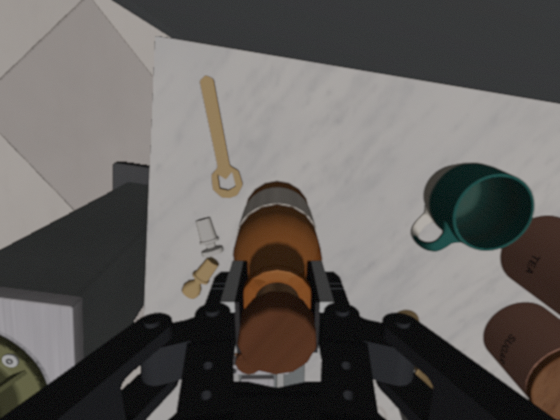

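View pics/s6.png

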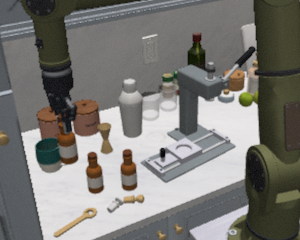

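```bash
python3 -m pendant '{"translation":[[-20,0,0],[-40,0,0],[-45,-3,0],[-45,-4,0],[-45,-4,0],[-45,-4,0],[-45,-4,0],[-45,-4,0],[-40,-4,0],[-20,0,0],[0,0,0]],"rotation":[[0,0,0],[0,0,0],[0,0,0],[0,0,0],[0,0,0],[0,0,0],[0,0,0],[0,0,0],[0,0,0],[0,0,0],[0,0,0]],"jaw":[0,0,0,0,0,0,0,0,0,0,0]}' 40
python3 - <<'E'
from look import *
o,im,d,r=look('w7',('seat','carriage_knob','bottle'));print(np.round(o['position'],4),np.round(o['eef_rot'],4).tolist(),np.round(o['contact_force'],1),o['width'],np.round(o['qpos'],1))
for c in('scene','top'):
    im,d=viewer.camera(c); cv2.imwrite(f'pics/{c}7.png',im); np.save(f'pics/{c}7.npy',d)
    for n in('bottle','seat','stopper_top','carriage_knob'):
        r=viewer.spot_point(c,n); print(c,n,[(np.round(x['uv'],1).tolist(),round(x['conf'],2)) for x in r[:3]])
s=cv2.imread('pics/scene7.png');cv2.imwrite('pics/sc7.png',cv2.resize(s[130:290,220:380],None,fx=3.7,fy=3.7))
s=cv2.imread('pics/top7.png');cv2.imwrite('pics/tc7.png',cv2.resize(s[140:280,200:380],None,fx=4,fy=4))
E
```

```text
clock: 10.35
position: [0.434, 0.0005, 0.2603]
eef_rot: [[-0.149, 0.989, -0.002], [0.989, 0.149, 0.002], [0.002, -0.002, -1.0]]
contact_force: [-0.9, 0.3, -2.5]
width: 0.0274
seat [([277.0, 176.9], 0.68)]
carriage_knob [([281.4, 91.1], 0.69)]
bottle [([276.3, 213.1], 0.96)]
[0.434  0.0005 0.2603] [[-0.1495, 0.9888, -0.0019], [0.9888, 0.1495, 0.0016], [0.0019, -0.0016, -1.0]] [-0.9  0.3 -2.5] 0.02740906195619282 [ 52.6 -11.1 -48.8 107.6  -8.5  80.   14.5]
scene bottle [([304.8, 215.5], 0.93)]
scene seat [([307.5, 249.9], 0.83)]
scene stopper_top [([302.7, 175.8], 0.41)]
scene carriage_knob [([279.7, 251.8], 0.89)]
top bottle []
top seat []
top stopper_top []
top carriage_knob [([262.7, 236.5], 0.73)]
```

View pics/w7.png

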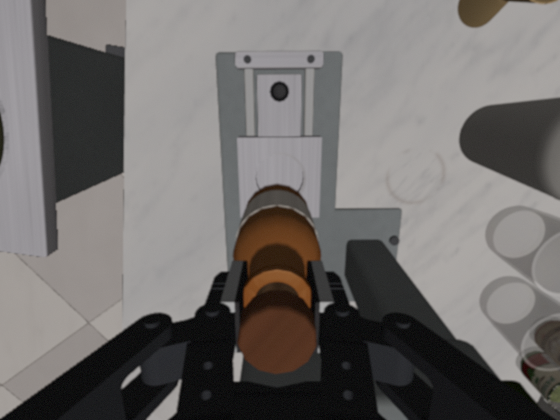

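View pics/sc7.png

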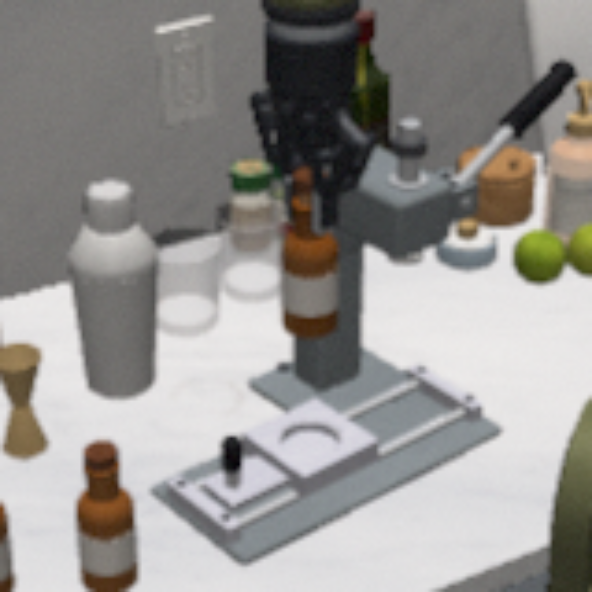

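View pics/tc7.png

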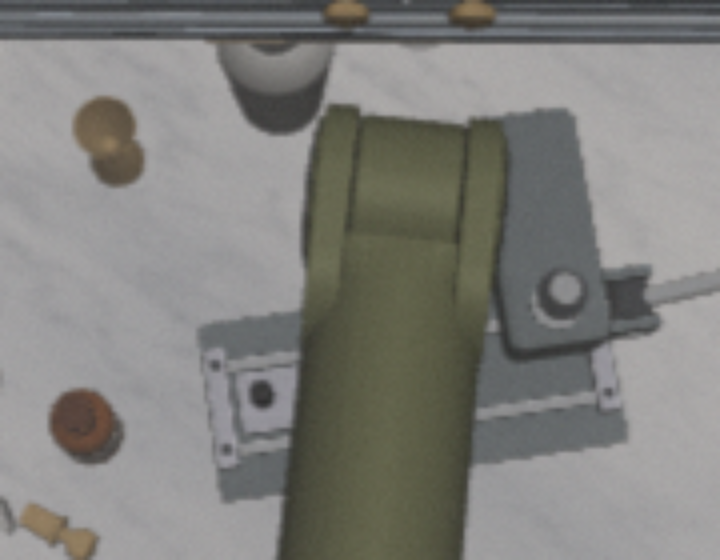

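```bash
cat > fit.py <<'E'
from look import *
from scipy.optimize import least_squares
def block(q,mirrored=None,yaw=None,guess=(.434,.003),tol=.004,edges='all'):
    pass
E
python3 - <<'E'
from look import *
from scipy.optimize import least_squares
o7=json.load(open('pics/w7.json')); o1=json.load(open('pics/w1.json'))
for n,o in(('w1',o1),('w7',o7)):
    q=cloud('wrist',np.load(f'pics/{n}.npy'),o)
    m=(abs(q[...,2]-.046)<.004)&(abs(q[...,0]-.434)<.06)&(abs(q[...,1]-0)<.07)
    nn,l,st,ce=cv2.connectedComponentsWithStats(m.astype(np.uint8)); i=1+np.argmax(st[1:,4]); x=q[l==i]
    th=np.radians(8.8); ex=np.array([np.cos(th),np.sin(th)]); ey=np.array([-ex[1],ex[0]])
    a=x[:,:2]@ex; b=x[:,:2]@ey; print(n,'ex range',np.percentile(a,[.5,99.5]).round(4),'ey',np.percentile(b,[.5,99.5]).round(4),'z',np.median(x[:,2]))
    pe=[np.percentile(a,[.5,99.5]).mean(), np.percentile(b,99.5)-.044]
    print(' centre(from +y edge)',(pe[0]*ex+pe[1]*ey).round(4), 'yrange mid',(pe[0]*ex+np.percentile(b,[.5,99.5]).mean()*ey).round(4))
    m=(q[...,2]>.06)&(q[...,2]<.09)&(abs(q[...,0]-.42)<.03)&(abs(q[...,1]-.09)<.03); k=q[m]; kt=k[k[:,2]>.078]
    print(' knob',len(k),cv2.minEnclosingCircle(kt[:,:2].astype(np.float32)),k[:,2].max())
    kc=np.array(cv2.minEnclosingCircle(kt[:,:2].astype(np.float32))[0]); print('  seat from knob',(kc-.088*ey).round(4))
p=np.array(o7['position']);print('tcp',p)
q=cloud('scene',np.load('pics/scene7.npy'))
m=(abs(q[...,0]-.43)<.05)&(abs(q[...,1]-0)<.05)&(q[...,2]>.17)&(q[...,2]<.235); x=q[m]
def f(v): return np.hypot(x[:,0]-v[0]-v[2]*(x[:,2]-.2),x[:,1]-v[1]-v[3]*(x[:,2]-.2))-.024
s=least_squares(f,[.434,0,0,0],loss='soft_l1',f_scale=.002); print('bottle scene',len(x),s.x.round(4),np.abs(s.fun).mean())
# after: image-based knob in scene cameras
q0=cloud('scene',np.load('pics/scene7.npy'))
m=(abs(q0[...,2]-.045)<.004)&(abs(q0[...,0]-.434)<.06)&(abs(q0[...,1]-0)<.07)
nn,l,st,ce=cv2.connectedComponentsWithStats(m.astype(np.uint8)); i=1+np.argmax(st[1:,4]); x=q0[l==i]
a=x[:,:2]@ex;b=x[:,:2]@ey; e=[np.percentile(a,[1,99]),np.percentile(b,[1,99])]; print('scene block',e,(e[0].mean()*ex+e[1].mean()*ey).round(4))
E
```

```text
w1 ex range [0.3875 0.4748] ey [-0.1083 -0.0213] z 0.04529111397280228
 centre(from +y edge) [0.4361 0.0015] yrange mid [0.436 0.002]
 knob 174 ((0.4224401116371155, 0.08832600712776184), 0.008492247201502323) 0.08320803001969895
  seat from knob [0.4359 0.0014]
w7 ex range [0.3874 0.4749] ey [-0.1075 -0.0214] z 0.04540018692027248
 centre(from +y edge) [0.4361 0.0013] yrange mid [0.4359 0.0023]
 knob 306 ((0.42270299792289734, 0.08797260373830795), 0.008507492020726204) 0.0832803023679422
  seat from knob [0.4362 0.001 ]
tcp [0.43397452 0.00046286 0.26029465]
bottle scene 276 [ 0.4347  0.0047 -0.0005  0.0121] 0.001608532224627679
scene block [array([0.38658146, 0.47461437]), array([-0.10773695, -0.01762633])] [0.4351 0.0039]
```

```bash
python3 -m pendant '{"translation":[[0,1.5,20],[0,0,35],[0,0,30],[0,0,15],[0,0,0]],"rotation":[[0,0,0],[0,0,0],[0,0,0],[0,0,0],[0,0,0]],"jaw":[0,0,0,0,0]}' 40
python3 - <<'E'
from look import *
o,im,d,r=look('w8',('bottle','carriage_knob'));print(np.round(o['position'],4),np.round(o['eef_rot'],4).tolist(),np.round(o['contact_force'],1),o['width'],np.round(o['qpos'],1))
im,d=viewer.camera('scene'); cv2.imwrite(f'pics/scene8.png',im); np.save(f'pics/scene8.npy',d)
cv2.imwrite('pics/sc8.png',cv2.resize(im[170:280,250:370],None,fx=5.4,fy=5.4,interpolation=2))
E
```

```text
clock: 11.68
position: [0.4354, 0.0012, 0.1608]
eef_rot: [[-0.151, 0.988, -0.002], [0.988, 0.151, 0.001], [0.001, -0.001, -1.0]]
contact_force: [1.1, 0.4, -2.0]
width: 0.0273
bottle [([275.1, 209.6], 0.83)]
carriage_knob [([277.8, 85.8], 0.84)]
[0.4354 0.0012 0.1608] [[-0.1515, 0.9885, -0.0015], [0.9885, 0.1515, 0.0008], [0.001, -0.0014, -1.0]] [ 1.1  0.4 -2. ] 0.027349332416885645 [ 52.3  -5.2 -52.7 115.6  -4.5  67.7  10.2]
```

View pics/sc8.png

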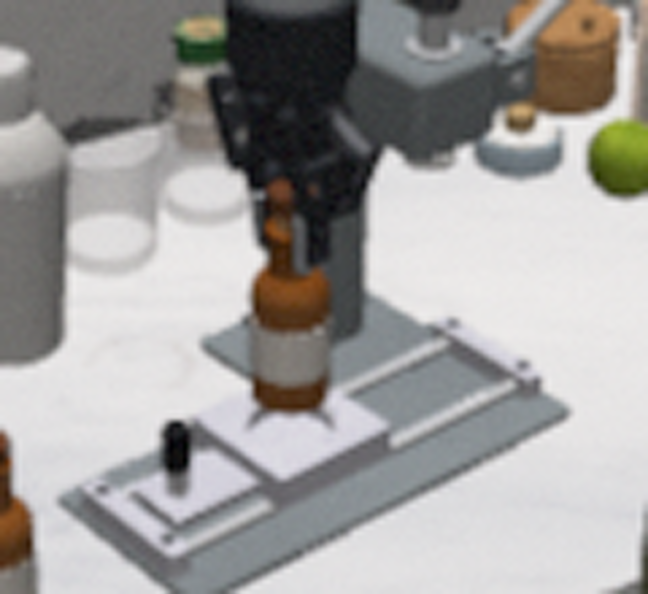

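View pics/w8.png

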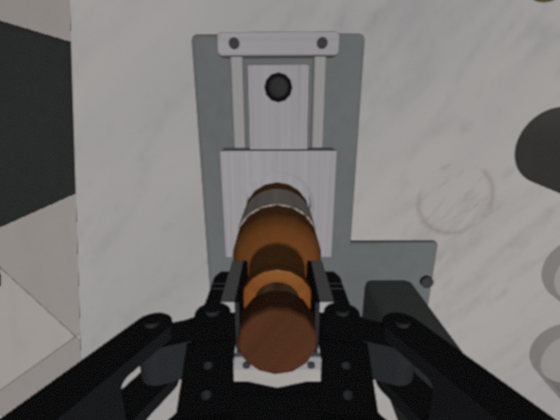

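```bash
python3 -m pendant '{"translation":[[0,0.3,10],[0,0,6],[0,0,4],[0,0,4],[0,0,0]],"rotation":[[0,0,0],[0,0,0],[0,0,0],[0,0,0],[0,0,0]],"jaw":[0,0,0,0,0]}' 40
python3 -c "
from h import *
o=monitor.get_obs();print(np.round(o['moment'],2),np.round(o['contact_force'],2))"
```

```text
clock: 12.5
position: [0.436, 0.0012, 0.137]
eef_rot: [[-0.152, 0.988, -0.001], [0.988, 0.152, 0.0], [0.0, -0.001, -1.0]]
contact_force: [0.9, -0.3, -1.9]
width: 0.0275
[ 0.03  0.01 -0.01] [ 0.86 -0.26 -1.88]
```

```bash
python3 -m pendant '{"translation":[[0,0,3],[0,0,2],[0,0,1],[0,0,0]],"rotation":[[0,0,0],[0,0,0],[0,0,0],[0,0,0]],"jaw":[0,0,0,0]}' 40
python3 -c "
from h import *
o=monitor.get_obs();print(np.round(o['moment'],2),np.round(o['contact_force'],2))
im,d=viewer.camera('scene');cv2.imwrite('pics/sc9.png',cv2.resize(im[170:280,250:370],None,fx=5.4,fy=5.4,interpolation=2))"
```

```text
clock: 13.0
position: [0.4361, 0.0012, 0.1312]
eef_rot: [[-0.151, 0.988, -0.0], [0.988, 0.151, -0.0], [0.0, -0.0, -1.0]]
contact_force: [-0.2, 0.0, -1.9]
width: 0.0275
[-0.04  0.02  0.02] [-0.22  0.02 -1.85]
```

View pics/sc9.png

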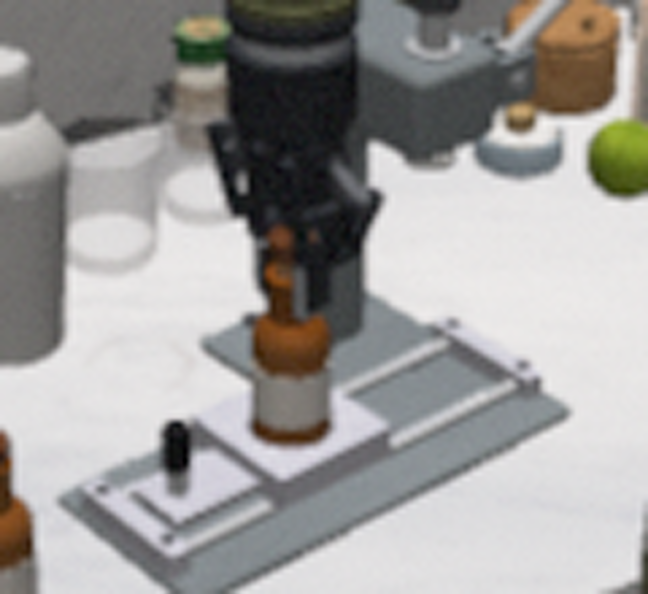

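In the seat (bottle foot sunk in the block at about (290,435)). Down 1 to 2 mm more until it bears, then release.

```bash
python3 -m pendant '{"translation":[[0,0,1],[0,0,1],[0,0,0]],"rotation":[[0,0,0],[0,0,0],[0,0,0]],"jaw":[0,0,0]}' 40
```

```text
clock: 13.42
position: [0.4369, 0.0012, 0.1305]
eef_rot: [[-0.151, 0.988, 0.001], [0.988, 0.151, -0.001], [-0.001, 0.001, -1.0]]
contact_force: [-2.7, -0.2, 7.0]
width: 0.0279
```

```bash
python3 -m pendant '{"translation":[[0,0,0],[0,0,0],[0,0,0],[0,0,0],[0,0,-20],[0,0,-35],[0,0,-40],[0,0,0]],"rotation":[[0,0,0],[0,0,0],[0,0,0],[0,0,0],[0,0,0],[0,0,0],[0,0,0],[0,0,0]],"jaw":[0.4,0.8,0.9,0.9,0.9,0.9,0.9,0.9]}' 40
python3 - <<'E'
from look import *
o,im,d,r=look('w10',('stopper_top','carriage_knob'));print(np.round(o['position'],4),np.round(o['eef_rot'],4).tolist(),np.round(o['qpos'],1))
q=cloud('wrist',d,o)
m=(q[...,2]>.172)&(q[...,2]<.185)&(abs(q[...,0]-.436)<.03)&(abs(q[...,1])<.03); x=q[m]; print('top',len(x),cv2.minEnclosingCircle(x[:,:2].astype(np.float32)),x[:,2].max(),np.median(x[:,2]))
m=(q[...,2]>.076)&(q[...,2]<.09)&(abs(q[...,0]-.42)<.03)&(abs(q[...,1]-.09)<.03); k=q[m];print('knob',len(k),cv2.minEnclosingCircle(k[:,:2].astype(np.float32)))
im,d=viewer.camera('scene');cv2.imwrite('pics/sc10.png',cv2.resize(im[170:280,250:370],None,fx=5.4,fy=5.4,interpolation=2))
E
```

```text
clock: 14.42
position: [0.4382, 0.0011, 0.2271]
eef_rot: [[-0.151, 0.988, 0.006], [0.988, 0.151, -0.002], [-0.003, 0.005, -1.0]]
contact_force: [0.4, 0.6, -1.0]
width: 0.0765
stopper_top [([273.8, 237.0], 0.67)]
carriage_knob [([274.8, 91.0], 0.79)]
[0.4382 0.0011 0.2271] [[-0.1513, 0.9885, 0.0057], [0.9885, 0.1513, -0.002], [-0.0028, 0.0053, -1.0]] [ 53.1  -9.6 -50.7 110.3  -7.5  75.6  13.3]
top 1494 ((0.4365942180156708, 0.0013283464359119534), 0.014026075601577759) 0.17957357049618064 0.17733533211470676
knob 380 ((0.4225206971168518, 0.08813532441854477), 0.008808507584035397)
```

View pics/sc10.png

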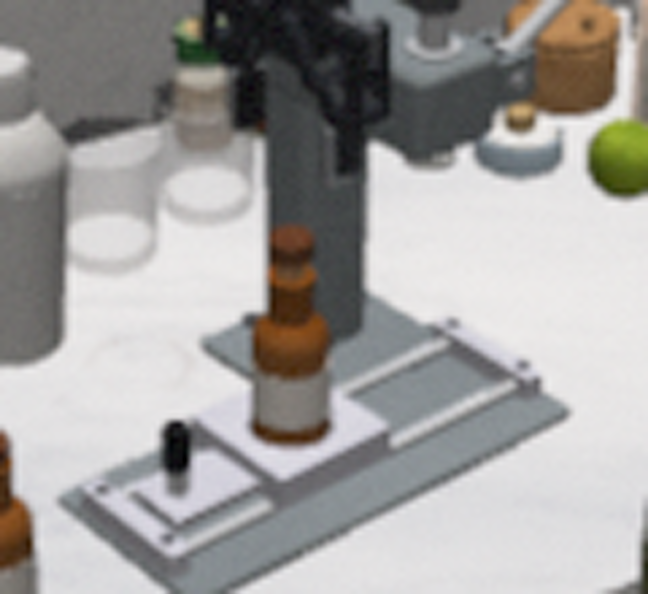

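View pics/w10.png

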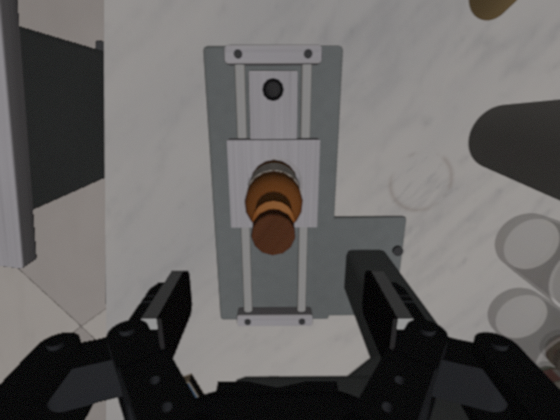

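```bash
python3 -m pendant '{"translation":[[30,0,0],[45,-1,0],[43,-1,0],[0,0,30],[0,0,40],[0,0,35],[0,0,25],[0,0,0]],"rotation":[[0,0,0],[0,0,0],[0,0,0],[0,0,0],[0,0,0],[0,0,0],[0,0,0],[0,0,0]],"jaw":[0.5,0,0,0,0,0,0,0]}' 40
python3 - <<'E'
from look import *
o=monitor.get_obs();print(np.round(o['position'],4),np.round(o['eef_rot'],4).tolist(),np.round(o['qpos'],1))
im,d=viewer.camera('scene');cv2.imwrite('pics/sc11.png',cv2.resize(im[170:300,210:370],None,fx=4.5,fy=4.5,interpolation=2))
E
```

```text
clock: 15.62
position: [0.4137, 0.1176, 0.0921]
eef_rot: [[-0.153, 0.988, -0.006], [0.988, 0.153, 0.002], [0.003, -0.006, -1.0]]
contact_force: [-0.2, -0.3, 0.3]
width: -0.0005
[0.4137 0.1176 0.0921] [[-0.1526, 0.9883, -0.0061], [0.9883, 0.1526, 0.0019], [0.0028, -0.0057, -1.0]] [ 49.1   2.1 -67.9 120.3   2.   59.2 -11.1]
```

View pics/sc11.png

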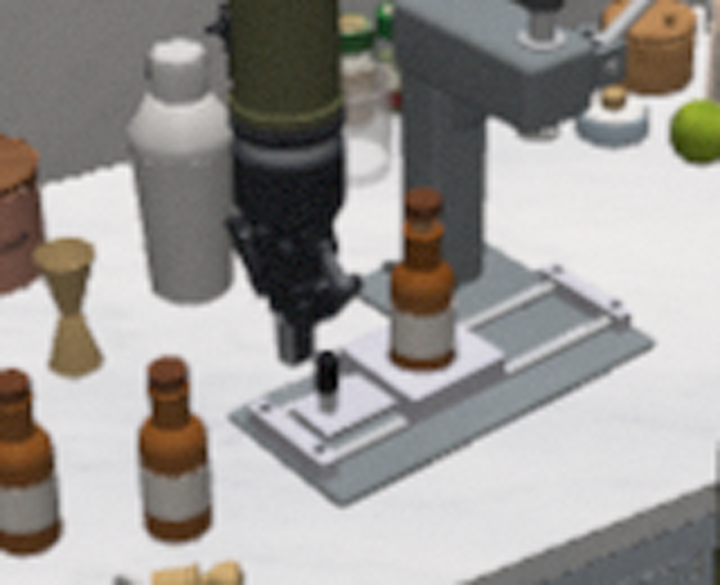

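```bash
python3 -m pendant '{"translation":[[0,4,15],[0,0,15],[0,0,0],[-5,0,0],[-5,0,0],[-6,0,0],[-8,0,0],[-10,0,0],[-10,0,0],[-10,0,0],[-10,0,0],[0,0,0]],"rotation":[[0,0,0],[0,0,0],[0,0,0],[0,0,0],[0,0,0],[0,0,0],[0,0,0],[0,0,0],[0,0,0],[0,0,0],[0,0,0],[0,0,0]],"jaw":[0,0,0,0,0,0,0,0,0,0,0,0]}' 40
python3 - <<'E'
from look import *
o=monitor.get_obs();print(np.round(o['position'],4),np.round(o['eef_rot'],4).tolist(),np.round(o['qpos'],1))
im,d=viewer.camera('scene');cv2.imwrite('pics/sc12.png',cv2.resize(im[170:300,210:370],None,fx=4.5,fy=4.5,interpolation=2))
im,d=viewer.camera('wrist');cv2.imwrite('pics/w12.png',im)
E
```

```text
clock: 17.18
position: [0.4296, 0.0534, 0.064]
eef_rot: [[-0.15, 0.989, -0.001], [0.989, 0.15, -0.001], [-0.001, -0.001, -1.0]]
contact_force: [0.6, -0.4, 0.2]
width: -0.0002
[0.4296 0.0534 0.064 ] [[-0.1496, 0.9887, -0.0012], [0.9887, 0.1496, -0.0009], [-0.0007, -0.0014, -1.0]] [ 53.    6.7 -65.1 121.7   7.4  55.8  -7.5]
```

View pics/sc12.png

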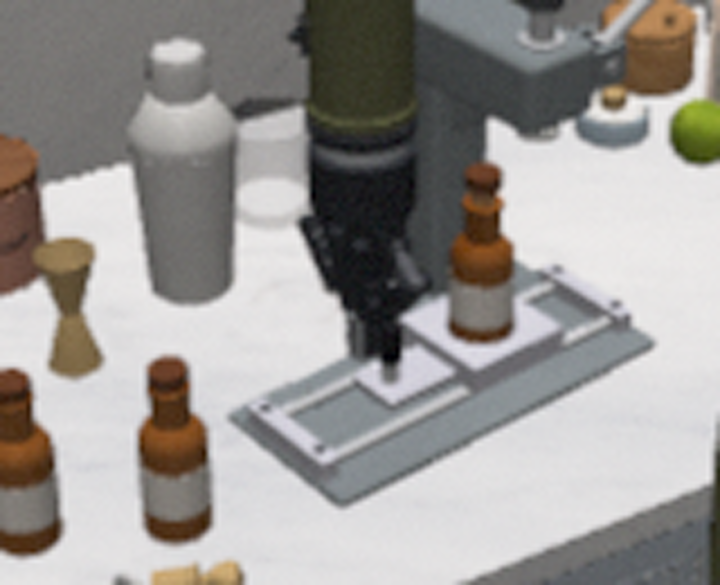

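View pics/w12.png

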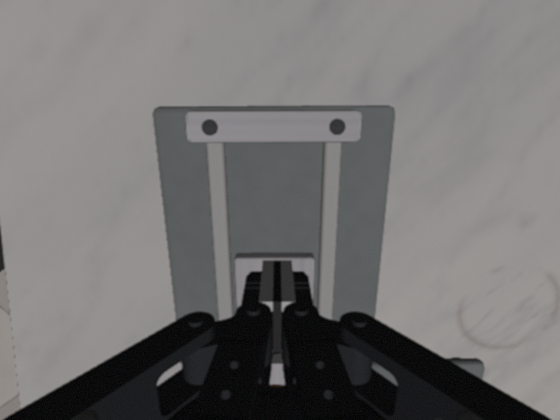

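```bash
python3 -m pendant '{"translation":[[-6,0,0],[-10,0,0],[-10,0,0],[-10,0,0],[-6,0,0],[-4,0,0],[0,0,0]],"rotation":[[0,0,0],[0,0,0],[0,0,0],[0,0,0],[0,0,0],[0,0,0],[0,0,0]],"jaw":[0,0,0,0,0,0,0]}' 40
python3 -m pendant '{"translation":[[-3,0,0],[-2,0,0],[0,0,0]],"rotation":[[0,0,0],[0,0,0],[0,0,0]],"jaw":[0,0,0]}' 40
```

```text
clock: 18.15
position: [0.4372, 0.0088, 0.0644]
eef_rot: [[-0.151, 0.989, 0.001], [0.989, 0.151, -0.0], [-0.001, 0.0, -1.0]]
contact_force: [-1.4, 0.3, -0.3]
width: -0.0001
clock: 18.52
position: [0.438, 0.0043, 0.0644]
eef_rot: [[-0.151, 0.988, 0.0], [0.988, 0.151, -0.0], [-0.0, 0.0, -1.0]]
contact_force: [0.7, 0.4, -0.0]
width: -0.0002
```

```bash
python3 -m pendant '{"translation":[[-2,0,0],[-1,0,0],[0,0,0]],"rotation":[[0,0,0],[0,0,0],[0,0,0]],"jaw":[0,0,0]}' 40
python3 -m pendant '{"translation":[[-2,0,0],[-2,0,0],[0,0,0]],"rotation":[[0,0,0],[0,0,0],[0,0,0]],"jaw":[0,0,0]}' 40
python3 - <<'E'
from look import *
im,d=viewer.camera('scene');cv2.imwrite('pics/sc13.png',cv2.resize(im[150:280,230:390],None,fx=4.5,fy=4.5,interpolation=2))
E
```

```text
clock: 18.9
position: [0.4383, 0.0014, 0.0644]
eef_rot: [[-0.151, 0.988, 0.0], [0.988, 0.151, -0.0], [-0.0, 0.0, -1.0]]
contact_force: [0.9, -0.1, -0.7]
width: -0.0001
clock: 19.27
position: [0.4385, -0.0001, 0.0643]
eef_rot: [[-0.152, 0.988, -0.001], [0.988, 0.152, 0.003], [0.003, -0.0, -1.0]]
contact_force: [-1.3, 7.4, 2.5]
width: -0.0005
```

View pics/sc13.png

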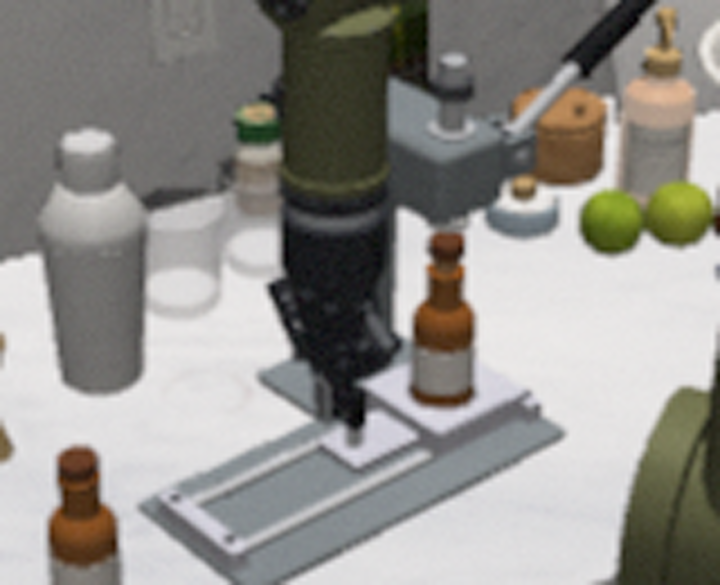

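```bash
python3 -m pendant '{"translation":[[-3,0,0],[0,0,0]],"rotation":[[0,0,0],[0,0,0]],"jaw":[0,0]}' 40
python3 -m pendant '{"translation":[[4,0,0],[4,0,0],[20,0,0],[30,0,0],[0,0,-30],[0,0,-50],[0,0,-60],[0,0,-60],[0,0,-50],[0,0,-30],[0,0,0]],"rotation":[[0,0,0],[0,0,0],[0,0,0],[0,0,0],[0,0,0],[0,0,0],[0,0,0],[0,0,0],[0,0,0],[0,0,0],[0,0,0]],"jaw":[0,0,0,0,0,0,0,0.5,1,1,1]}' 40
python3 - <<'E'
from look import *
o,im,d,_=look('w14',('carriage_knob','seat','lever_grip'))
print(np.round(o['position'],4),np.round(o['eef_rot'],4).tolist(),np.round(o['qpos'],1))
q=cloud('wrist',d,o); m=(q[...,2]>.076)&(q[...,2]<.09)&(abs(q[...,0]-.44)<.05)&(abs(q[...,1]+.02)<.05); k=q[m];print('knob',len(k),cv2.minEnclosingCircle(k[:,:2].astype(np.float32)))
R={}
for c in('scene','top'):
    im,d=viewer.camera(c); cv2.imwrite(f'pics/{c}14.png',im); np.save(f'pics/{c}14.npy',d)
    for n in('carriage_knob','lever_grip','lever_pivot','stopper_top','seat'):
        r=viewer.spot_point(c,n); R[c,n]=r; print(c,n,[(np.round(x['uv'],1).tolist(),round(x['conf'],2)) for x in r[:2]])
for n in('carriage_knob','lever_grip','lever_pivot','stopper_top'):
    if R['scene',n] and R['top',n]: print(n,tri([ray(c,R[c,n][0]['uv']) for c in('scene','top')]))
E
```

```text
clock: 19.58
position: [0.4385, -0.0003, 0.0643]
eef_rot: [[-0.153, 0.988, -0.002], [0.988, 0.154, 0.007], [0.007, -0.001, -1.0]]
contact_force: [-1.8, 13.1, 4.4]
width: 0.0003
clock: 20.95
position: [0.4314, 0.0513, 0.3463]
eef_rot: [[-0.15, 0.989, 0.004], [0.989, 0.15, -0.002], [-0.002, 0.003, -1.0]]
contact_force: [-0.7, 0.2, 0.1]
width: 0.0726
carriage_knob [([277.5, 221.6], 0.62)]
seat [([272.3, 271.1], 0.61), ([428.4, 64.9], 0.49)]
lever_grip []
[0.4314 0.0513 0.3463] [[-0.1505, 0.9886, 0.0037], [0.9886, 0.1505, -0.0018], [-0.0023, 0.0034, -1.0]] [ 56.2 -15.3 -53.7  98.8 -12.1  90.1  12.1]
knob 137 ((0.43925443291664124, -0.019602390006184578), 0.00882503017783165)
scene carriage_knob [([246.4, 282.5], 0.71), ([308.3, 238.0], 0.66)]
scene lever_grip [([366.4, 156.8], 0.61)]
scene lever_pivot [([339.8, 178.6], 0.7), ([327.2, 198.5], 0.2)]
scene stopper_top [([325.8, 202.7], 0.61), ([328.8, 241.0], 0.31)]
scene seat [([329.9, 237.4], 0.86)]
top carriage_knob [([300.8, 231.5], 0.95), ([328.5, 231.6], 0.71)]
top lever_grip [([401.9, 201.6], 0.92)]
top lever_pivot [([301.6, 233.6], 0.29)]
top stopper_top []
top seat [([332.4, 230.8], 0.63), ([400.8, 258.8], 0.27)]
carriage_knob (array([ 0.51138043,  0.07234315, -0.11986832]), [0.10177613144340748, 0.1017761314434076])
lever_grip (array([ 0.48028625, -0.26614051,  0.29445891]), [0.004334302113579998, 0.004334302113580156])
lever_pivot (array([ 0.3713287 , -0.03861476,  0.32151956]), [0.03834265562023954, 0.03834265562023957])
```

View pics/scene14.png

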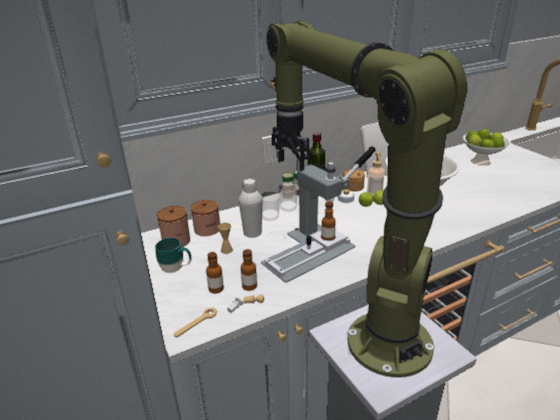

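View pics/w14.png

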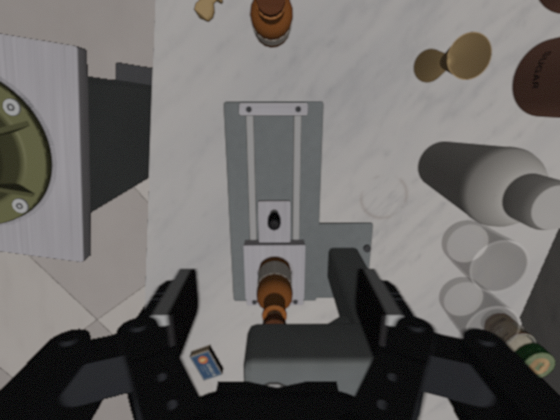

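Run:
```python
from look import *
for c in('top','scene'):
    q=cloud(c,np.load(f'pics/{c}14.npy'))
    m=(abs(q[...,0]-.4526)<.03)&(abs(q[...,1]+.1066)<.04)&(q[...,2]>.27)&(q[...,2]<.4); x=q[m]; 
    if len(x): print(c,'ram top',len(x),x.mean(0).round(3),np.percentile(x[:,2],[50,98]).round(3))
    m=(abs(q[...,0]-.478)<.03)&(q[...,1]<-.2)&(q[...,1]>-.34)&(q[...,2]>.25)&(q[...,2]<.36);x=q[m]
    for y in np.arange(-.32,-.2,.02):
        s=x[abs(x[:,1]-y)<.01]
        if len(s): print(c,round(y,2),len(s),((s[:,0].min()+s[:,0].max())/2).round(4),(s[:,0].max()-s[:,0].min()).round(4),s[:,2].max().round(4))
```

```text
top ram top 131 [ 0.449 -0.103  0.309] [0.308 0.325]
top -0.3 33 0.4791 0.0221 0.3294
top -0.28 89 0.4779 0.0259 0.3291
top -0.26 87 0.4753 0.0256 0.316
top -0.24 86 0.4718 0.0266 0.3097
top -0.22 59 0.4701 0.0237 0.2939
scene ram top 121 [ 0.448 -0.101  0.299] [0.301 0.322]
scene -0.3 13 0.4806 0.0179 0.3265
scene -0.28 43 0.4819 0.0289 0.3246
scene -0.26 50 0.4737 0.0199 0.3165
scene -0.24 46 0.4708 0.024 0.3027
scene -0.22 41 0.4723 0.025 0.293
```

```bash
python3 -m pendant '{"translation":[[-20,0,-15],[-40,0,-14],[-45,0,0],[-45,0,0],[-45,0,0],[-45,-1,0],[-40,-1,0],[-30,-1,0],[-14,0,0],[0,0,0]],"rotation":[[0,0,0],[0,0,0],[0,0,0],[0,0,0],[0,0,0],[0,0,0],[0,0,0],[0,0,0],[0,0,0],[0,0,0]],"jaw":[0.8,0.8,0.8,0.8,0.8,0.8,0.8,0.8,0.8,0.8]}' 40
python3 - <<'E'
from look import *
o,im,d,r=look('w15',('lever_grip','matchbox'))
print(np.round(o['position'],4),np.round(o['eef_rot'],4).tolist(),np.round(o['qpos'],1))
q=cloud('wrist',d,o)
m=(abs(q[...,0]-.478)<.04)&(q[...,1]<-.2)&(q[...,1]>-.34)&(q[...,2]>.22)&(q[...,2]<.345);x=q[m]
for y in np.arange(-.32,-.18,.02):
    s=x[abs(x[:,1]-y)<.01]
    if len(s): print(round(y,2),len(s),((s[:,0].min()+s[:,0].max())/2).round(4),(s[:,0].max()-s[:,0].min()).round(4),s[:,2].max().round(4))
im,d=viewer.camera('scene');cv2.imwrite('pics/s15.png',im)
E
```

```text
clock: 23.0
position: [0.4762, -0.2701, 0.3731]
eef_rot: [[-0.149, 0.989, -0.0], [0.989, 0.149, 0.001], [0.001, -0.0, -1.0]]
contact_force: [1.0, 0.7, 0.3]
width: 0.0679
lever_grip [([282.4, 229.6], 0.76)]
matchbox [([203.7, 178.8], 0.89)]
[ 0.4762 -0.2701  0.3731] [[-0.1495, 0.9888, -0.0003], [0.9888, 0.1495, 0.001], [0.001, -0.0002, -1.0]] [ 64.9   6.9 -41.9  82.6   4.6  92.3  31.9]
-0.3 478 0.4827 0.0243 0.3279
-0.28 1275 0.4806 0.0267 0.3263
-0.26 1213 0.4773 0.0264 0.3133
-0.24 1140 0.4733 0.0271 0.3022
-0.22 703 0.4733 0.0249 0.2909
-0.2 273 0.4688 0.0138 0.2741
```

View pics/w15.png

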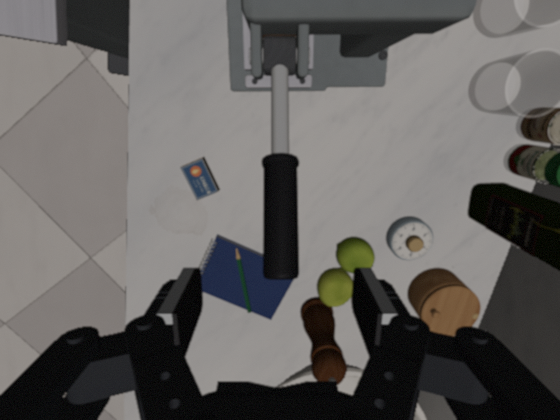

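View pics/s15.png

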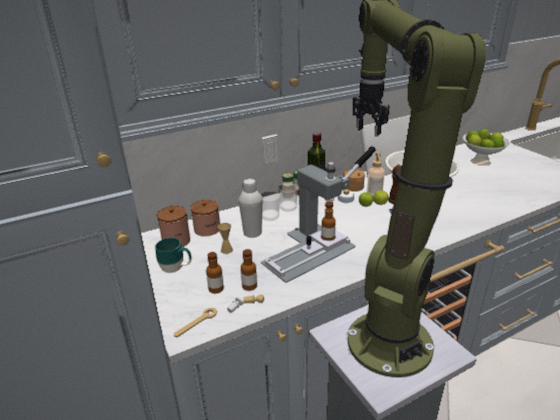

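```bash
python3 -m pendant '{"translation":[[0,2.5,15],[0,0,30],[0,0,25],[0,0,15],[0,0,5],[0,0,0],[0,0,0],[0,0,0],[0,0,0],[0,0,0],[0,0,0]],"rotation":[[0,0,0],[0,0,0],[0,0,0],[0,0,0],[0,0,0],[0,0,0],[0,0,0],[0,0,0],[0,0,0],[0,0,0],[0,0,0]],"jaw":[0.8,0.8,0.8,0.8,0.8,0.8,0,0,0,0,0]}' 35
python3 - <<'E'
from look import *
o=monitor.get_obs()
print(np.round(o['position'],4),np.round(o['eef_rot'],4).tolist(),np.round(o['qpos'],1),np.round(o['contact_force'],2),np.round(o['moment'],2))
im,d=viewer.camera('scene');cv2.imwrite('pics/sc16.png',cv2.resize(im[90:250,290:430],None,fx=3.7,fy=3.7,interpolation=2))
E
```

```text
clock: 24.58
position: [0.4784, -0.269, 0.2836]
eef_rot: [[-0.151, 0.989, -0.001], [0.989, 0.151, -0.001], [-0.001, -0.001, -1.0]]
contact_force: [-4.9, -0.9, 3.7]
width: 0.0226
[ 0.4784 -0.269   0.2836] [[-0.1508, 0.9886, -0.0009], [0.9886, 0.1508, -0.0009], [-0.0008, -0.001, -1.0]] [ 64.9   7.9 -42.   91.8   5.4  82.4  31.1] [-4.86 -0.87  3.74] [-0.18  0.94  0.06]
```

View pics/sc16.png

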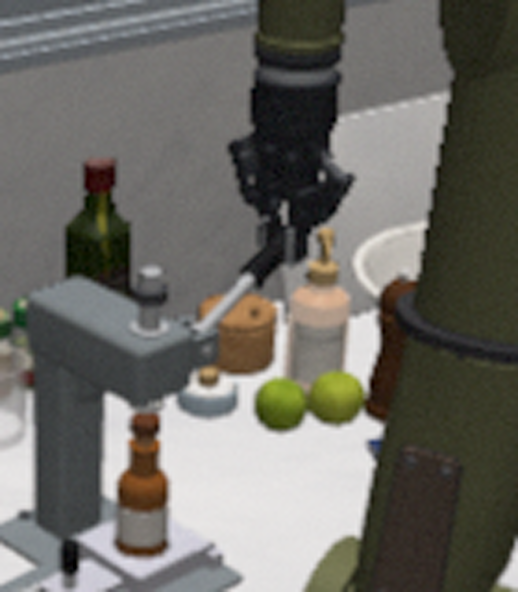

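```bash
python3 -m pendant '{"translation":[[-2.6,-2,5],[-2.6,0,5],[-2.2,0,5],[-2.2,0,5],[-1.7,0,5.5],[-1.7,0,5.5],[-1.2,0,5.5],[-1.2,0,5.5],[0,0,0]],"rotation":[[0,0,0],[0,0,0],[0,0,0],[0,0,0],[0,0,0],[0,0,0],[0,0,0],[0,0,0],[0,0,0]],"jaw":[0,0,0,0,0,0,0,0,0]}' 35
python3 - <<'E'
from look import *
o=monitor.get_obs(); print(np.round(o['moment'],2))
im,d=viewer.camera('scene');cv2.imwrite('pics/sc17.png',cv2.resize(im[90:250,290:430],None,fx=3.7,fy=3.7,interpolation=2))
E
```

```text
clock: 25.75
position: [0.4809, -0.2849, 0.2424]
eef_rot: [[-0.151, 0.989, 0.004], [0.989, 0.151, -0.002], [-0.003, 0.004, -1.0]]
contact_force: [-0.8, -2.0, 7.9]
width: 0.0228
[-0.18  0.19  0.05]
```

View pics/sc17.png

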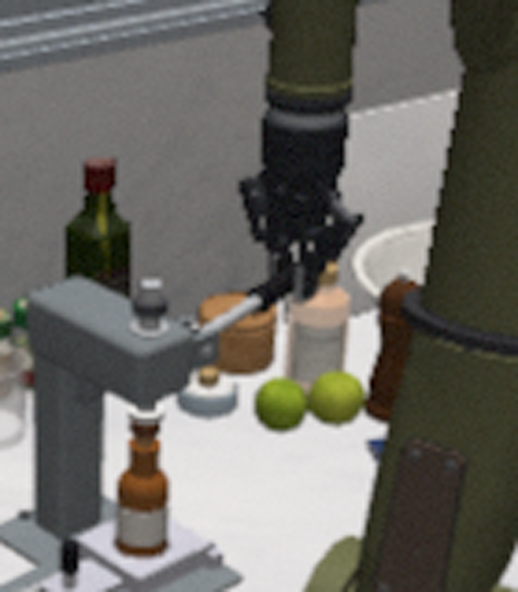

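```bash
python3 -m pendant '{"translation":[[-0.7,0,5.6],[-0.7,0,5.6],[-0.3,0,5.6],[-0.3,0,5.6],[0.3,0,5.6],[0.3,0,5.6],[0.7,0,5.6],[0.7,0,5.6],[0,0,0]],"rotation":[[0,0,0],[0,0,0],[0,0,0],[0,0,0],[0,0,0],[0,0,0],[0,0,0],[0,0,0],[0,0,0]],"jaw":[0,0,0,0,0,0,0,0,0]}' 35
python3 - <<'E'
from look import *
o=monitor.get_obs(); print(np.round(o['moment'],2))
im,d=viewer.camera('scene');cv2.imwrite('pics/sc18.png',cv2.resize(im[90:250,290:430],None,fx=3.7,fy=3.7,interpolation=2))
E
```

```text
clock: 26.92
position: [0.4812, -0.2863, 0.1986]
eef_rot: [[-0.15, 0.989, 0.005], [0.989, 0.15, -0.004], [-0.005, 0.005, -1.0]]
contact_force: [-1.1, -4.1, 10.0]
width: 0.0226
[-0.54  0.22  0.03]
```

View pics/sc18.png

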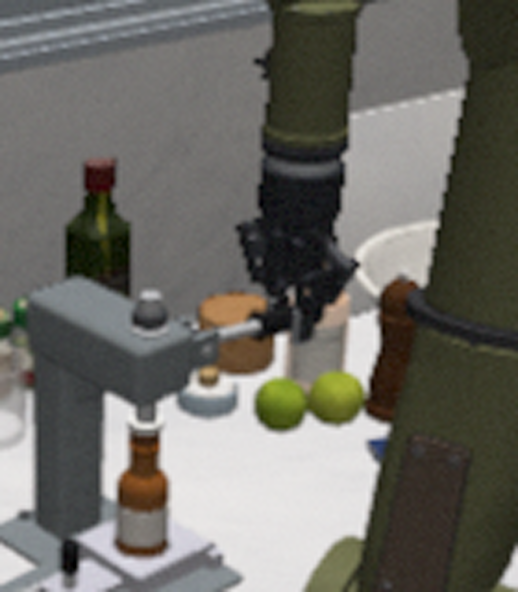

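```bash
python3 -m pendant '{"translation":[[0.5,0,3],[0,0,2],[0,0,0]],"rotation":[[0,0,0],[0,0,0],[0,0,0]],"jaw":[0,0,0]}' 35
python3 -m pendant '{"translation":[[0,0,2],[0,0,2],[0,0,0]],"rotation":[[0,0,0],[0,0,0],[0,0,0]],"jaw":[0,0,0]}' 35
```

```text
clock: 27.35
position: [0.4811, -0.2856, 0.1939]
eef_rot: [[-0.15, 0.989, 0.005], [0.989, 0.15, -0.004], [-0.005, 0.004, -1.0]]
contact_force: [-1.8, -2.8, 9.9]
width: 0.0233
clock: 27.72
position: [0.4811, -0.2852, 0.1913]
eef_rot: [[-0.15, 0.989, 0.005], [0.989, 0.15, -0.005], [-0.005, 0.004, -1.0]]
contact_force: [-5.5, -0.7, 17.8]
width: 0.023
```

```bash
python3 -m pendant '{"translation":[[0,0,2],[0,0,0],[0,0,0]],"rotation":[[0,0,0],[0,0,0],[0,0,0]],"jaw":[0,0,0]}' 45
python3 - <<'E'
from look import *
im,d=viewer.camera('scene');cv2.imwrite('pics/scene19.png',im);np.save('pics/scene19.npy',d)
cv2.imwrite('pics/sc19.png',cv2.resize(im[160:240,300:400],None,fx=6,fy=6,interpolation=2))
R={}
t,_=viewer.camera('top');cv2.imwrite('pics/top19.png',t)
for c in('scene','top'):
  for n in('ram','stopper_top','lever_grip'):
    r=viewer.spot_point(c,n);R[c,n]=r;print(c,n,[(np.round(x['uv'],1).tolist(),round(x['conf'],2)) for x in r[:2]])
q=cloud('scene',d)
m=(abs(q[...,0]-.45)<.03)&(abs(q[...,1]+.105)<.03)&(q[...,2]>.03)&(q[...,2]<.205)
b=cv2.resize(im[195:245,310:350],None,fx=1,fy=1)
for v in range(196,232,2):
    row=[u for u in range(315,345) if m[v,u]]
    if row: print(v,len(row),'z',np.median(q[v,row,2]).round(4),'bgr',im[v,row[len(row)//2]].tolist())
E
```

```text
clock: 28.1
position: [0.4811, -0.2852, 0.191]
eef_rot: [[-0.15, 0.989, 0.004], [0.989, 0.15, -0.005], [-0.006, 0.004, -1.0]]
contact_force: [-7.8, 0.5, 26.2]
width: 0.0229
scene ram [([327.7, 207.4], 0.6)]
scene stopper_top [([327.6, 204.1], 0.41)]
scene lever_grip [([364.8, 180.6], 0.47)]
top ram [([335.2, 221.7], 0.6)]
top stopper_top []
top lever_grip [([400.6, 207.8], 0.84), ([301.7, 233.8], 0.52)]
200 6 z 0.1905 bgr [97, 97, 97]
202 6 z 0.1834 bgr [102, 102, 101]
204 10 z 0.1735 bgr [135, 137, 137]
206 10 z 0.1709 bgr [181, 185, 185]
208 8 z 0.1634 bgr [59, 71, 93]
210 9 z 0.1547 bgr [19, 37, 61]
212 8 z 0.1481 bgr [22, 52, 90]
214 9 z 0.1378 bgr [12, 44, 74]
216 8 z 0.1322 bgr [28, 49, 80]
218 12 z 0.1249 bgr [26, 52, 82]
220 14 z 0.1157 bgr [37, 85, 141]
222 14 z 0.1116 bgr [36, 73, 120]
224 14 z 0.1065 bgr [29, 57, 89]
226 14 z 0.0981 bgr [26, 49, 80]
228 14 z 0.0899 bgr [92, 98, 112]
230 14 z 0.0824 bgr [119, 124, 130]
```

View pics/sc19.png

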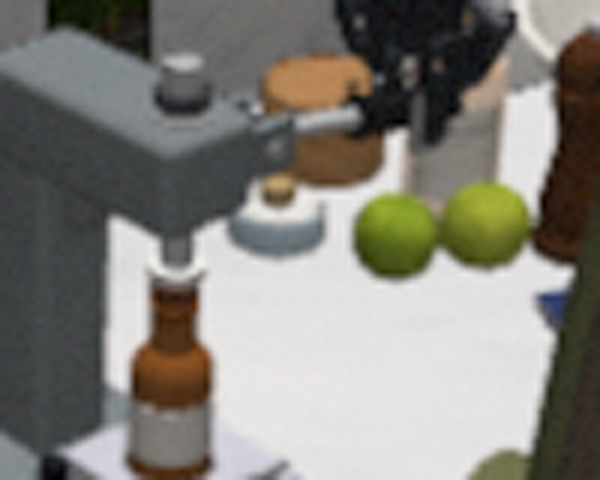

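```bash
for i in 1; do python3 -m pendant '{"translation":[[0,0,-0.5],[0,0,0],[0,0,0],[0,0,0],[0,0,0],[0,0,0],[0,0,0],[0,0,0],[0,0,0],[0,0,0],[0,0,0],[0,0,0]],"rotation":[[0,0,0],[0,0,0],[0,0,0],[0,0,0],[0,0,0],[0,0,0],[0,0,0],[0,0,0],[0,0,0],[0,0,0],[0,0,0],[0,0,0]],"jaw":[0,0,0,0,0,0,0,0,0,0,0,0]}' 45; done
python3 -m pendant '{"translation":[[0,0,0],[0,0,0],[0,0,0],[0,0,0],[0,0,0],[0,0,0],[0,0,0],[0,0,0],[0,0,0],[0,0,0],[0,0,0],[0,0,0]],"rotation":[[0,0,0],[0,0,0],[0,0,0],[0,0,0],[0,0,0],[0,0,0],[0,0,0],[0,0,0],[0,0,0],[0,0,0],[0,0,0],[0,0,0]],"jaw":[0,0,0,0,0,0,0,0,0,0,0,0]}' 45
python3 -m pendant '{"translation":[[0,0,0],[0,0,0],[0,0,0],[0,0,0],[0,0,0],[0,0,0],[0,0,0],[0,0,0],[0,0,0],[0,0,0],[0,0,0],[0,0,0]],"rotation":[[0,0,0],[0,0,0],[0,0,0],[0,0,0],[0,0,0],[0,0,0],[0,0,0],[0,0,0],[0,0,0],[0,0,0],[0,0,0],[0,0,0]],"jaw":[0,0,0,0,0,0,0,0,0,0,0,0]}' 45
python3 - <<'E'
from look import *
im,d=viewer.camera('scene');cv2.imwrite('pics/scene20.png',im)
t,_=viewer.camera('top');cv2.imwrite('pics/top20.png',t)
a=cv2.imread('pics/scene19.png'); print(np.abs(a[160:240,310:345].astype(int)-im[160:240,310:345]).mean())
E
```

```text
clock: 30.0
position: [0.4811, -0.2852, 0.1911]
eef_rot: [[-0.151, 0.989, 0.005], [0.989, 0.151, -0.005], [-0.006, 0.004, -1.0]]
contact_force: [-7.5, 0.1, 25.0]
width: 0.0228
clock: 31.5
position: [0.4811, -0.2852, 0.191]
eef_rot: [[-0.15, 0.989, 0.004], [0.989, 0.15, -0.005], [-0.006, 0.004, -1.0]]
contact_force: [-7.2, -0.0, 24.2]
width: 0.0227
clock: 33.0
position: [0.4811, -0.2852, 0.191]
eef_rot: [[-0.15, 0.989, 0.005], [0.989, 0.15, -0.005], [-0.006, 0.004, -1.0]]
contact_force: [-7.7, -0.2, 24.9]
width: 0.0231
1.9088095238095237
```

View pics/scene20.png

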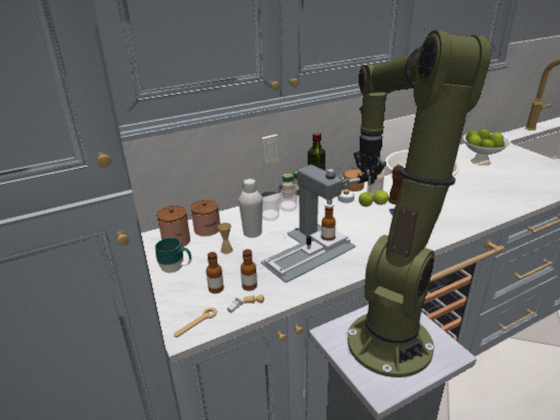

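View pics/top20.png

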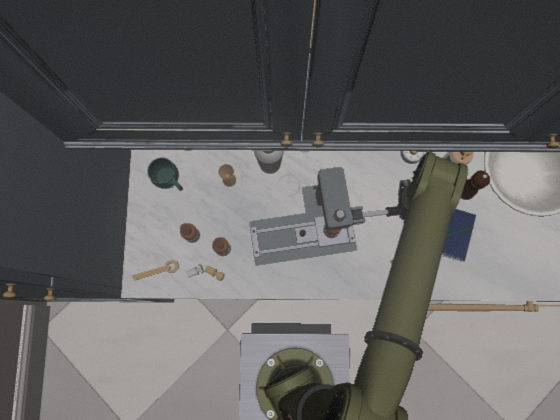

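The lever is on its stop and has been held for about 5 s. The bottle is under the ram at about (328,228) in the scene picture, and everything else is unmoved. Handing in.

```bash
python3 -c "
from plant import job
print(job.finish_job())"
```

```text
the job is handed in; nothing more can be done
None
```

The job is done and handed in, with the arm still holding the lever down on its stop. It took about 33 s of the 72 s allowed.

- **Seating:** I picked up the one bottle with a proud stopper (top at about 143 mm) by its neck and stood it in the carriage seat. I released it there; it stood upright, with its stopper top at 178 mm.
- **Carriage home:** I pushed the carriage by its knob. The knob moved 109 mm and then stopped, with the push force rising to 13 N and no further movement.
- **Pressing:** I pinched the lever grip and swung it down. At the bottom the tool stayed at 191 mm while the downward force rose from 18 to 26 N, so the lever was on its stop. I held it there for about 5 s with about 25 N on the tool.
- **Stopper in:** The depth picture puts the ram's face at roughly 166 mm. That is the height expected with the stopper fully driven in, but the reading is only good to a few millimetres.
- **Other things on the worktop:** In the last pictures the two finished bottles and the jigger stand where they were. The arm hid the matchbox in those pictures, so I could not check it at the end. It was in its place when last seen, just before I took the lever, and nothing came near it.

No check failed. The cameras disagreed with each other by 2 to 4 mm; I allowed for this before inserting the bottle, and it went into the seat without catching.

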